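# Put the deep sockets away in their organiser pockets

## Task

Put the four deep sockets away: lift each one off the carry rail and stand it, hex end up as it is now, in the organiser pocket made for its size (largest socket in the largest pocket, and so on down to the smallest), seated right down on the pocket floor. Do not knock or shift the glue bottle and the ratchet beside the work.

Things in the scene. Friction and masses are not known exactly. Their poses are not given: they have to be found in the camera images.
- socket_13: smallest deep socket: dark steel cylinder 22 mm in diameter, 62 mm tall, 0.14 kg, hex opening (13 mm across flats) up. Origin: centre of its underside, z up along its axis. The four sockets stand in one straight row, in any order, 52 mm between centres, on the carry rail: a fixed aluminium bar 36 mm wide, 12 mm high, lying on the bench
- socket_18: second smallest deep socket: the same shape, 28 mm in diameter, 68 mm tall, hex 18 mm, 0.2 kg. Origin: centre of its underside, z up. Each socket's underside has a square hole 13.5 mm wide, 12 mm deep, that sits loosely (about 3 mm play each way) over a rail spigot 8 mm thick and 9 mm high: lift straight up 12 mm or more to free it
- socket_22: second largest deep socket: the same shape, 34 mm in diameter, 74 mm tall, hex 22 mm, 0.3 kg. Origin: centre of its underside, z up. The rail and the organiser lie side by side right of the vice, their rows roughly parallel and about 90 mm apart, either one nearer to the robot; the vice and the pipe in it stay below 0.24 m over the bench
- socket_27: largest deep socket: the same shape, 40 mm in diameter, 80 mm tall, hex 27 mm, 0.4 kg. Origin: centre of its underside, z up. The sockets' masses may differ from those given by up to 30 percent. The pipe's end nearest to the rows lies about 0.09 m on the robot's side of the nearer row, 0.13 to 0.18 m over the bench
- pocket_13: pocket for the 22 mm thick socket, the smallest hole of four grey square blocks, 57 x 57 x 27 mm, fixed in one straight row, in any order, 59 mm between centres, in a black tray. Origin: centre of the block's underside, 3 mm over the bench, z up. Round pocket in the block's centre: 26 mm hole, 37 mm mouth
- pocket_18: pocket for the 28 mm thick socket: hole 32 mm, mouth 43 mm. Origin: centre of the block's underside. In every block the cork floor is 5 mm above the origin; the straight hole reaches from there to 17 mm; a funnel widens from there to the mouth in the block's top face, 27 mm above the origin
- pocket_22: pocket for the 34 mm thick socket: hole 38 mm, mouth 49 mm. Origin: centre of the block's underside. In its own pocket a socket has 2 mm play all round at the bottom, and slides down the funnel if let in up to about 6 mm off centre
- pocket_27: pocket for the 40 mm thick socket, the largest: hole 44 mm, mouth 55 mm. Origin: centre of the block's underside, z up
- glue_bottle: bystander: small white glue bottle with a pointed nozzle, 31 mm diameter, 86 mm tall, standing loose beside the work; light, tips easily. Origin: centre of its underside
- ratchet: bystander: steel ratchet handle, 270 mm long, 39 mm over the head, 37 mm high at the square drive, lying loose on the bench behind the vice. Origin: on the bench under the middle of the handle; x runs along the handle to the head (head centre at x = +100 mm, handle end at x = -150 mm)
Mind the look-alikes: they are no part of the job. Leave any green or yellow look-alike of the socket_18 alone. What is shaped like the socket_22 but orange is not meant.

How it is judged:
At the end, for the whole second after the job is handed in: Each socket stands in the pocket of its own size: within 8 mm of the pocket's centre line, its underside within 4 mm of the pocket floor, upright within 0.12 rad with the hex end up, and at rest (horizontal distance between socket_13 and pocket_13 below 0.008 m and z of socket_13 in the frame of pocket_13 between 0.001 and 0.009 m and angle between each of socket_13, socket_18, socket_22, socket_27's own z axis and vertical below 0.12 rad and linear speed of each of socket_13, socket_18, socket_22, socket_27 below 0.02 m/s and angular speed of each of socket_13, socket_18, socket_22, socket_27 below 0.2 rad/s and horizontal distance between socket_18 and pocket_18 below 0.008 m and z of socket_18 in the frame of pocket_18 between 0.001 and 0.009 m and horizontal distance between socket_22 and pocket_22 below 0.008 m and z of socket_22 in the frame of pocket_22 between 0.001 and 0.009 m and horizontal distance between socket_27 and pocket_27 below 0.008 m and z of socket_27 in the frame of pocket_27 between 0.001 and 0.009 m); the robot touches nothing.
It fails at once if the glue bottle is shifted more than 25 mm or tipped (distance of glue_bottle from where it was at the start of the episode above 0.025 m or angle between glue_bottle's own z axis and vertical above 0.5 rad).
It fails at once if the ratchet is shifted more than 25 mm (distance of ratchet from where it was at the start of the episode above 0.025 m).
It also fails if it takes over 88 s, if anything falls off the work surface, if the arm or the gripper's body presses on something with over 40 N, if the wrist force passes 120 N, or if a joint passes its speed limit or range.

## Robot

A 6-joint arm with a two-finger parallel gripper is mounted at the origin on a cart in front of the work surface, level with it; the furniture and walls round the work are solid. World frame = base frame: x ahead of the robot, y to its left, z up, the work surface at z = 0. Lengths are in m, angles in rad, forces in N, time in s.
With the tool pointing down it reaches from about 0.35 to 0.975 m from the base axis. Payload 4.9 kg.
Tool frame: the origin (TCP) lies midway between the tips of the shut fingers; the grasp point (between the pads) lies 19 mm behind it; z points along the fingers, y is the line along which they close (so a half turn about z gives the same grasp; the last joint's range is limited). The gripper opens to 85 mm and grips with 20 to 120 N. Pads are 22 mm wide; open, the fingers measure 114 mm over their backs; the gripper's body (76 mm by 85 mm) begins 54 mm behind the grasp point. The pads swing forward as they close: fully open they stand 13 mm farther back than shut.
Start: joints at [1.045, 0.053, 1.613, -0, 1.476, -0.119], TCP at [0.247, 0.574, 0.198] pointing down, gripper open.
Joint ranges: [-3.01, 3.01], [-1.01, 2.22], [0.06, 2.58], [-1.02, 4.17], [0.09, 2.62], [-3.14, 3.14]. Speed limits (rad/s): [2.57, 2.57, 3.14, 3.14, 3.14, 3.14].

## Interface

Orientations are given as a rotation vector (axis times angle).
In Python, from rig import get_obs, snapshot, close_job gives the robot as it stands.
- The arm moves only by the shell command python3 -m handwheel 'ROWS' [FORCE]. ROWS is text: rows parted by semicolons, each of 7 numbers parted by spaces: the shift along the tool's x, y, z as a fraction of full scale, then the turn, a rotation vector about the tool's x, y, z as a fraction of full scale, then the gripper command: -1 is shut, 1 is fully open, values between are in proportion. A call has 1 to 20 rows; each row is the pose to reach, as a shift and turn from the pose commanded when the call began, along the tool's axes at that moment, turning the shorter way round; what a row does not reach only later rows make up. Full scale, the value 1, is 0.2 m for a shift and 360 degrees for a turn. A row lasts 1/8 s, in which the tool goes at most 62.5 mm and 10.7 degrees, less where a joint would pass 70% of its speed; a pose out of reach is approached as far as the arm can. A call with a number of a shift or a turn outside -1 to 1 is refused whole. A call with a gripper value outside its range is refused whole. The fingers move at their own pace and stop on an object; FORCE is the grip in N (left out, the last holds). Time passes only in rows, so rows that repeat a pose let the fingers close. It gives the time, the measured TCP pose, the force, the opening and the grip force at its end, in the units of the state.
- get_obs(): the state, without advancing time (a new reading comes with each control period).
- snapshot(name): name is "scene" or "top" or "wrist"; returns a dict with "image" (384x512x3 uint8, red, green, blue), "depth" (384x512 float32, m along the optical axis (not along the pixel's ray), 0 where there is no reading), "fx", "fy", "cx", "cy" (pixels), "distortion" ([k1, k2, p1, p2, k3] as OpenCV has them; the pictures are not rectified), "rvec" (rotation vector, rad) and "tvec" (3), from world to camera coordinates, as OpenCV has them. Camera axes: x right, y down, z forward; pixel columns grow to the right and rows downward; lengths in m; the calibration is good to about 2 mm. A picture is of the moment at which its call begins.
- close_job(): hands the job in; it is judged then, once.
The state is a dict: "time": time; "joint_positions": joint angles; "dq": joint speeds; "tau": joint torques, N m; "tcp_pos": TCP position; "tool_rot": TCP orientation; "force": force on the tool from outside, world axes, zero at the start; "ft_torque": the same for the moment, N m; "finger_gap": finger opening in m; "gripper_force": force on a finger pad.
Only numpy, scipy, OpenCV 4.12 (cv2) and the standard library are available. Lean on these libraries where they do the work, as an engineer would, in place of code of your own. Each camera call takes 0.05 s, during which the arm holds its last target. There are 200 camera calls.

## Working session

There is one attempt and no reset: what is moved stays moved. The work goes in short steps, Python scripts to look and compute and a shell command to move; the robot and the scene stay as the last step left them, time stands still between calls to the robot, and variables do not carry over. Pictures are saved under pics/ and viewed, at most 14 in all, crops included, and the job is handed in when it is done.

```bash
mkdir -p pics; ls; cat > h.py <<'E'
import numpy as np, cv2
from rig import get_obs, snapshot
from scipy.spatial.transform import Rotation as R
def save(n,f):
    s=snapshot(n); cv2.imwrite('pics/'+f+'.png',s['image'][...,::-1]); np.savez('pics/'+f+'.npz',**{k:np.array(v) for k,v in s.items()}); return s
def load(f): return dict(np.load('pics/'+f+'.npz'))
def world(s,uv,z=None):
    """pixels -> world, by depth (z None) or on plane z"""
    K=np.array([[s['fx'],0,s['cx']],[0,s['fy'],s['cy']],[0,0,1]],float)
    Rm=cv2.Rodrigues(np.array(s['rvec'],float))[0]; t=np.array(s['tvec'],float).ravel()
    uv=np.array(uv,float).reshape(-1,2)
    n=cv2.undistortPoints(uv[:,None],K,np.array(s['distortion'],float))[:,0]
    ray=np.c_[n,np.ones(len(n))]; c=-Rm.T@t; d=ray@Rm
    if z is None: k=s['depth'][uv[:,1].round().astype(int),uv[:,0].round().astype(int)]
    else: k=(z-c[2])/d[:,2]
    return c+d*np.reshape(k,(-1,1))
E
python3 - <<'E'
from h import *
for n in('scene','top','wrist'): save(n,n+'0')
o=get_obs(); print({k:np.round(v,3) for k,v in o.items()})
E
```

```text
pics
{'time': np.float64(0.15), 'joint_positions': array([ 1.045,  0.053,  1.614,  0.   ,  1.476, -0.119]), 'dq': array([ 0.   , -0.003, -0.002,  0.001,  0.003,  0.001]), 'tau': array([ 0.0000e+00, -3.9424e+01, -3.7072e+01, -0.0000e+00,  5.0000e-03,
       -0.0000e+00]), 'tcp_pos': array([0.247, 0.574, 0.197]), 'tool_rot': array([-6.350e-01, -3.076e+00,  2.000e-03]), 'force': array([ 0.101, -0.53 , -0.644]), 'ft_torque': array([ 0.028, -0.034,  0.027]), 'gripper_force': np.float64(0.0), 'finger_gap': np.float64(0.086)}
```

View pics/top0.png

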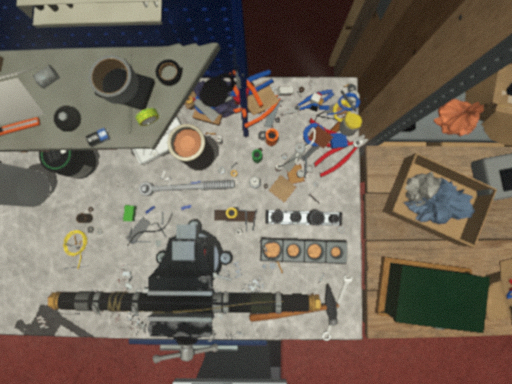

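View pics/scene0.png

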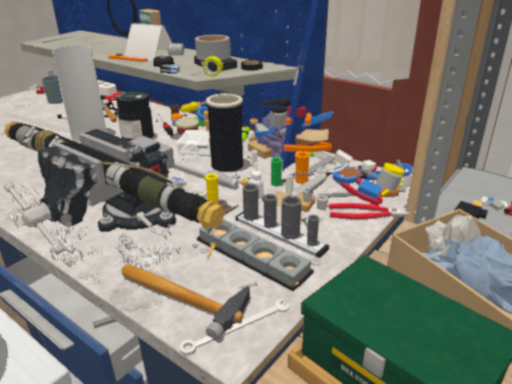

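```bash
python3 - <<'E'
from h import *
s=load('top0'); im=s['image'][...,::-1]
c=cv2.resize(im[175:275,215:355],None,fx=5.5,fy=5.5,interpolation=cv2.INTER_CUBIC); cv2.imwrite('pics/topc.png',c)
s2=load('scene0'); c=cv2.resize(s2['image'][140:290,180:345,::-1],None,fx=4,fy=4,interpolation=cv2.INTER_CUBIC); cv2.imwrite('pics/scc.png',c)
print(-cv2.Rodrigues(s['rvec'])[0].T@s['tvec'].ravel())
P=[[278,216],[297,216],[316,216],[334,217],[272,250],[294,250],[315,251],[335,251],[254,182],[231,213],[257,155],[271,135],[215,300],[320,302],[145,189],[235,184]]
print(np.c_[P,world(s,P).round(3)])
E
```

```text
[ 0.60542144 -0.08802261  1.03562223]
[[ 2.78e+02  2.16e+02  6.13e-01 -1.34e-01  6.00e-02]
 [ 2.97e+02  2.16e+02  6.13e-01 -1.85e-01  5.70e-02]
 [ 3.16e+02  2.16e+02  6.13e-01 -2.34e-01  6.70e-02]
 [ 3.34e+02  2.17e+02  6.10e-01 -2.86e-01  4.90e-02]
 [ 2.72e+02  2.50e+02  5.19e-01 -1.19e-01  7.00e-03]
 [ 2.94e+02  2.50e+02  5.18e-01 -1.81e-01  5.00e-03]
 [ 3.15e+02  2.51e+02  5.16e-01 -2.40e-01  6.00e-03]
 [ 3.35e+02  2.51e+02  5.16e-01 -2.95e-01  9.00e-03]
 [ 2.54e+02  1.82e+02  7.03e-01 -7.00e-02  7.00e-02]
 [ 2.31e+02  2.13e+02  6.21e-01 -7.00e-03  4.50e-02]
 [ 2.57e+02  1.55e+02  7.80e-01 -7.70e-02  4.60e-02]
 [ 2.71e+02  1.35e+02  8.35e-01 -1.16e-01  5.00e-02]
 [ 2.15e+02  3.00e+02  4.16e-01  1.90e-02  1.70e-01]
 [ 3.20e+02  3.02e+02  4.11e-01 -2.26e-01  1.70e-01]
 [ 1.45e+02  1.89e+02  6.87e-01  2.33e-01  3.60e-02]
 [ 2.35e+02  1.84e+02  7.05e-01 -1.40e-02 -0.00e+00]]
```

View pics/topc.png

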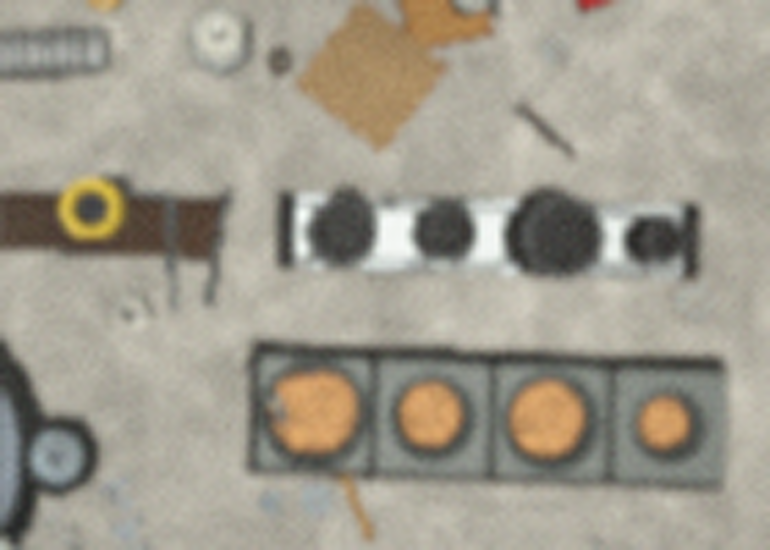

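View pics/scc.png

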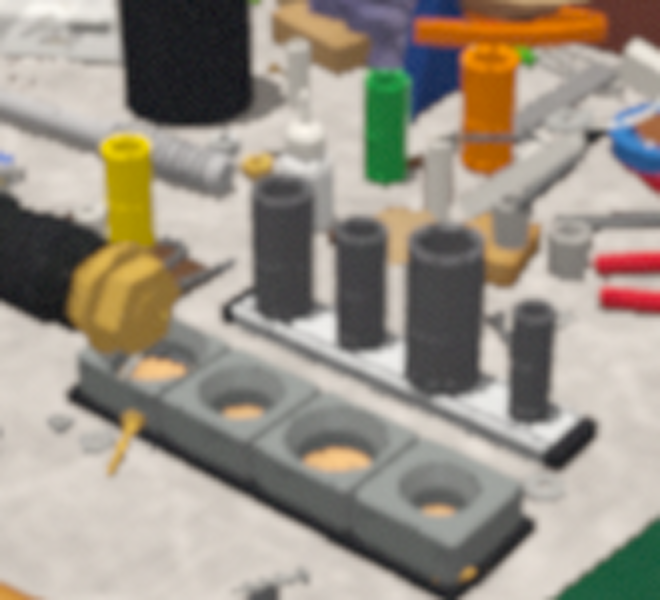

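```bash
cat >> h.py <<'E'
def obs():
    o=get_obs(); return np.array(o['tcp_pos']),R.from_rotvec(o['tool_rot']),o
def go(pos,yaw=None):
    "fractions for tcp at pos, tool y axis horizontal at angle yaw (or +pi) from world x, pointing down"
    p,r,o=obs(); d=r.inv().apply(np.array(pos)-p)/0.2; out=[d.round(3)]
    if yaw is not None:
        best=None
        for a in (yaw,yaw+np.pi):
            y=np.array([np.cos(a),np.sin(a),0]); z=np.array([0,0,-1.]); g=R.from_matrix(np.c_[np.cross(y,z),y,z])
            v=(r.inv()*g).as_rotvec()/(2*np.pi); out.append(v.round(4))
    print(pos,*out)
E
python3 - <<'E'
from h import *
p,r,o=obs(); print(r.as_matrix().round(3))
s=load('wrist0'); Rm=cv2.Rodrigues(s['rvec'])[0]; c=-Rm.T@s['tvec'].ravel(); print('cam',c, 'in tool',r.inv().apply(c-p),'fwd',r.inv().apply(Rm[2]),'right',r.inv().apply(Rm[0]),s['fx'])
go([.25,.5,.4]); go([.53,-.21,.40],0)
t=load('top0'); 
vv,uu=np.mgrid[0:384,0:512]; W=world(t,np.c_[uu.ravel(),vv.ravel()]).reshape(384,512,3)
np.save('pics/W.npy',W)
z=W[...,2]; m=(W[...,0]>.35)&(W[...,0]<.9)&(W[...,1]<.1)&(W[...,1]>-.4)&(z>.1)
print('tall',[W[m][:,i].min().round(3) for i in range(3)],[W[m][:,i].max().round(3) for i in range(3)])
m2=m&(W[...,0]>.45); print(m2.sum(), W[m2][::40].round(2).tolist()[:20])
m=(W[...,0]>.3)&(W[...,0]<.5)&(z>.1)&(W[...,1]<-.1); print('pipe end',W[m].min(0),W[m].max(0))
E
```

```text
[[-0.918  0.396 -0.001]
 [ 0.396  0.918 -0.001]
 [ 0.    -0.002 -1.   ]]
cam [0.18419215 0.60103466 0.37312615] in tool [ 6.86184360e-02  1.33421681e-04 -1.76106932e-01] fwd [-2.70744267e-01 -1.52604976e-04  9.62651297e-01] right [-1.48822632e-04  9.99999982e-01  1.16669556e-04] 285.29371651322714
[0.25, 0.5, 0.4] [-0.159 -0.333 -1.014]
[0.53, -0.21, 0.4] [-2.849 -3.04  -1.011] [-3.000e-04  1.000e-04  1.853e-01] [-1.000e-04 -3.000e-04 -3.147e-01]
tall [np.float64(0.35), np.float64(-0.4), np.float64(0.1)] [np.float64(0.9), np.float64(0.1), np.float64(1.036)]
9373 [[0.61, -0.09, 1.04], [0.89, -0.39, 0.59], [0.89, -0.39, 0.6], [0.88, -0.39, 0.6], [0.88, -0.38, 0.61], [0.88, -0.38, 0.61], [0.87, -0.38, 0.61], [0.87, -0.38, 0.61], [0.87, -0.38, 0.61], [0.87, -0.38, 0.6], [0.87, -0.39, 0.6], [0.88, -0.38, 0.59], [0.88, -0.38, 0.59], [0.88, -0.39, 0.57], [0.9, -0.39, 0.55], [0.85, -0.38, 0.64], [0.85, -0.38, 0.62], [0.86, -0.38, 0.6], [0.88, -0.38, 0.58], [0.89, -0.38, 0.55]]
pipe end [ 0.31979305 -0.66107149  0.10038426] [ 0.48868135 -0.10001017  0.1865509 ]
```

```bash
python3 -m handwheel '0 0 -1 0 0 0 1;0 0 -1 0 0 0 1;0 0 -1 0 0 0 1;0 0 -1 0 0 0 1;0 0 -1 0 0 0 1' 60
for i in 1 2 3; do :; done
python3 -m handwheel '-.95 -1 0 0 0 0 1;-.95 -1 0 0 0 0 1;-.95 -1 0 0 0 0 1;-.95 -1 0 0 0 0 1;-.95 -1 0 0 0 0 1;-.95 -1 0 0 0 0 1'
python3 -m handwheel '-.95 -1 0 0 0 0 1;-.95 -1 0 0 0 0 1;-.95 -1 0 0 0 0 1;-.95 -1 0 0 0 0 1;-.95 -1 0 0 0 0 1;-.95 -1 0 0 0 0 1'
python3 -m handwheel '-.95 -1 0 0 0 .06 1;-.95 -1 0 0 0 .12 1;-.95 -1 0 0 0 .185 1;-.95 -1 0 0 0 .185 1;-.95 -1 0 0 0 .185 1;-.95 -1 0 0 0 .185 1;-.95 -1 0 0 0 .185 1;-.95 -1 0 0 0 .185 1'
python3 - <<'E'
from h import *
s=save('wrist','w1'); cv2.imwrite('pics/w1b.png',cv2.resize(s['image'][...,::-1],(768,576)))
print(get_obs()['joint_positions'].round(2)); go([.53,-.21,.4],0)
E
```

```text
time: 0.78
tcp_pos: [0.2474, 0.5742, 0.3986]
tool_rot: [0.635, 3.076, 0.002]
force: [0.7, -0.8, -0.3]
finger_gap: 0.0853
gripper_force: 0.0
time: 1.52
tcp_pos: [0.3427, 0.3136, 0.3949]
tool_rot: [-0.639, -3.073, 0.005]
force: [0.0, 1.0, -0.5]
finger_gap: 0.0854
gripper_force: 0.0
time: 2.28
tcp_pos: [0.4382, 0.0559, 0.3956]
tool_rot: [-0.637, -3.072, 0.0]
force: [-0.8, 0.6, 0.3]
finger_gap: 0.0853
gripper_force: 0.0
time: 3.28
tcp_pos: [0.5337, -0.201, 0.3975]
tool_rot: [-2.214, -2.227, -0.0]
force: [-0.4, -0.6, -0.0]
finger_gap: 0.085
gripper_force: 0.0
[-0.49 -0.12  1.45  0.    1.81 -0.5 ]
[0.53, -0.21, 0.4] [-0.044 -0.018 -0.011] [-0.     -0.      0.0009] [ 1.000e-04 -0.000e+00 -4.991e-01]
```

View pics/w1b.png

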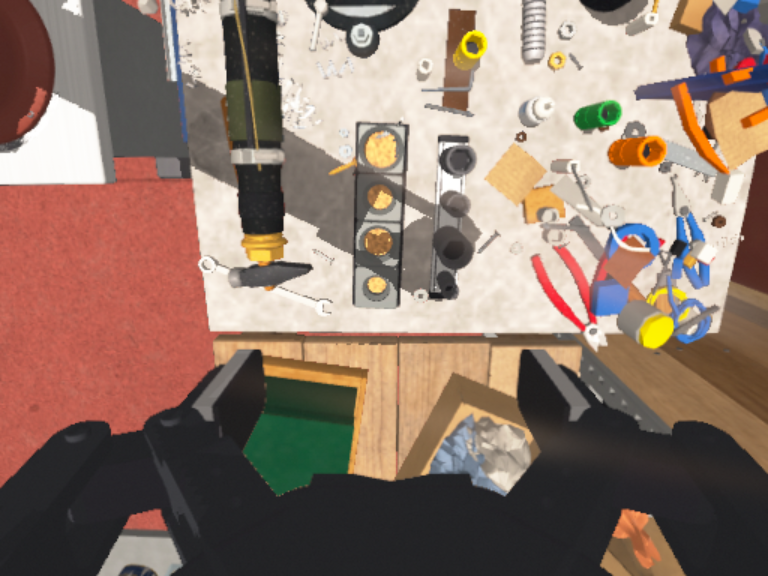

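```bash
python3 - <<'E'
from h import *
s=load('w1'); c=cv2.resize(s['image'][75:210,225:330,::-1],None,fx=4.4,fy=4.4,interpolation=cv2.INTER_CUBIC); cv2.imwrite('pics/w1c.png',c)
W=np.load('pics/W.npy'); z=W[...,2]
# segment sockets tops in top depth map
m=(abs(W[...,0]-.61)<.05)&(W[...,1]<-.10)&(W[...,1]>-.31)&(z>.04)
for yc in(-.134,-.185,-.235,-.287):
    q=W[m&(abs(W[...,1]-yc)<.025)]; print(len(q),q.min(0).round(3),q.max(0).round(3))
m=(W[...,0]>.44)&(W[...,0]<.6)&(W[...,1]<.12)&(W[...,1]>-.1)&(z>.04); 
for y0 in np.arange(-.1,.12,.02):
    q=W[m&(abs(W[...,1]-y0)<.01)]; print(round(y0,2),len(q), q.max(0).round(3) if len(q) else '')
E
```

```text
140 [ 0.595 -0.146  0.046] [ 0.626 -0.113  0.089]
104 [ 0.597 -0.193  0.041] [ 0.623 -0.167  0.083]
221 [ 0.589 -0.252  0.041] [ 0.627 -0.213  0.095]
70 [ 0.597 -0.294  0.043] [ 0.616 -0.274  0.077]
-0.1 0 
-0.08 0 
-0.06 0 
-0.04 7 [ 0.576 -0.032  0.057]
-0.02 13 [ 0.578 -0.021  0.057]
0.0 0 
0.02 46 [0.479 0.03  0.19 ]
0.04 245 [0.518 0.05  0.192]
0.06 559 [0.559 0.07  0.192]
0.08 585 [0.59  0.09  0.194]
0.1 543 [0.59  0.11  0.194]
```

View pics/w1c.png

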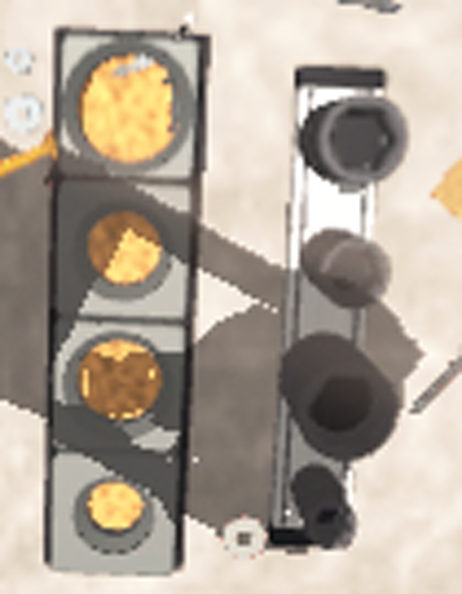

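```bash
python3 - <<'E'
from h import *
s=load('w1')
f=lambda p:(np.array(p)+.5)/4.4-.5+[225,75]
P=np.array([world(s,f(p),.03)[0] for p in[(126,108),(125,252),(121,381),(113,511)]]); print('pockets',P.round(4),np.linalg.norm(np.diff(P,axis=0),axis=1))
S=np.array([world(s,f(p),z)[0] for p,z in[((364,138),.086),((356,267),.080),((350,408),.092),((329,522),.074)]]); print('sockets',S.round(4),np.linalg.norm(np.diff(S,axis=0),axis=1))
for X,d in((P,59),(S,52)):
    c=X[:,:2].mean(0); u=np.linalg.svd(X[:,:2]-c)[2][0]; u*=-np.sign(u[1]); F=c+np.outer((np.arange(4)-1.5)*d/1000,u); print(d,F.round(4).tolist(),'angle',np.degrees(np.arctan2(u[0],-u[1])))
# top cam estimate, crop 5.5 at (215,175)
t=load('top0'); g=lambda p:(np.array(p)+.5)/5.5-.5+[215,175]
print('top pockets',[world(t,g(p),.03)[0][:2].round(4).tolist() for p in[(314,411),(432,414),(547,418),(666,423)]])
print('top sockets',[world(t,g(p),z)[0][:2].round(4).tolist() for p,z in[((342,228),.086),((443,230),.08),((555,233),.092),((654,240),.074)]])
E
```

```text
pockets [[ 0.5197 -0.1174  0.03  ]
 [ 0.5193 -0.1766  0.03  ]
 [ 0.5175 -0.2325  0.03  ]
 [ 0.5137 -0.2919  0.03  ]] [0.05920879 0.05592469 0.05958848]
sockets [[ 0.6105 -0.1291  0.086 ]
 [ 0.6106 -0.1776  0.08  ]
 [ 0.6089 -0.2312  0.092 ]
 [ 0.6052 -0.2832  0.074 ]] [0.0489439  0.05487786 0.05522487]
59 [[0.5206, -0.1161], [0.5186, -0.1751], [0.5165, -0.2341], [0.5145, -0.293]] angle -1.96174033328871
52 [[0.6114, -0.1273], [0.6097, -0.1793], [0.6079, -0.2313], [0.6061, -0.2832]] angle -1.9489587476188608
top pockets [[0.5224, -0.1175], [0.5209, -0.1762], [0.5188, -0.2334], [0.5162, -0.2928]]
top sockets [[0.6128, -0.1293], [0.6119, -0.1775], [0.6104, -0.2291], [0.6071, -0.2792]]
```

```bash
python3 - <<'E'
from h import *
go([.6095,-.2305,.2],-.034)
E
```

```text
[0.6095, -0.2305, 0.2] [-0.149  0.379  0.989] [-0.     -0.      0.0063] [ 1.000e-04 -0.000e+00 -4.937e-01]
```

```bash
python3 -m handwheel '-.15 .38 .25 0 0 .006 .6;-.15 .38 .6 0 0 .006 .6;-.15 .38 .99 0 0 .006 .6;-.15 .38 .99 0 0 .006 .6;-.15 .38 .99 0 0 .006 .6;-.15 .38 .99 0 0 .006 .6;-.15 .38 .99 0 0 .006 .6;-.15 .38 .99 0 0 .006 .6'
python3 - <<'E'
from h import *
s=save('wrist','w2'); cv2.imwrite('pics/w2b.png',cv2.resize(s['image'][...,::-1],(768,576)))
go([.6095,-.2305,.052],-.034)
E
```

```text
time: 4.32
tcp_pos: [0.6104, -0.233, 0.2028]
tool_rot: [2.258, 2.178, 0.002]
force: [-1.7, 0.1, 1.0]
finger_gap: 0.0682
gripper_force: 0.0
[0.6095, -0.2305, 0.052] [ 0.013 -0.006  0.751] [ 0.0004  0.0002 -0.0003] [ 3.000e-04 -7.000e-04  4.997e-01]
```

View pics/w2b.png

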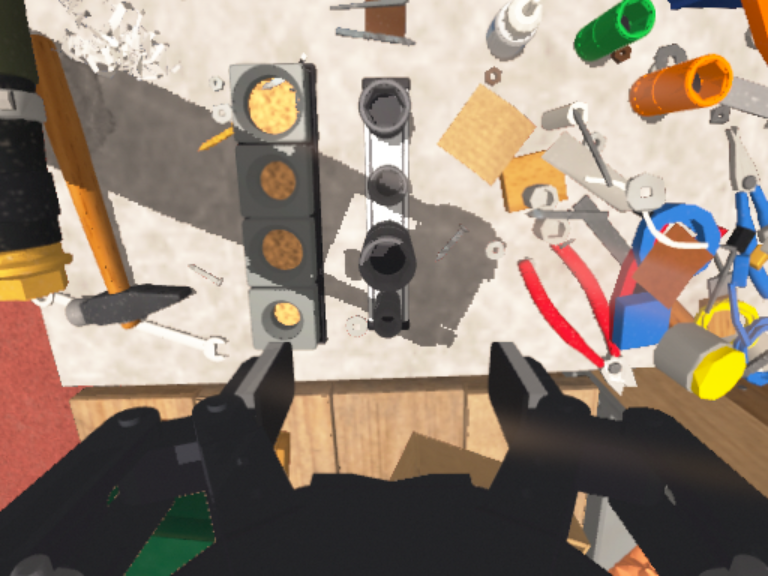

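```bash
python3 - <<'E'
from h import *
s=load('w2'); f=lambda p:(np.array(p)+.5)/1.5-.5
print('pockets',[world(s,f(p),.03)[0][:2].round(4).tolist() for p in[(272,105),(278,180),(283,250),(287,316)]])
print('sockets',[world(s,f(p),z)[0][:2].round(4).tolist() for p,z in[((386,105),.086),((389,184),.08),((388,261),.092),((388,321),.074)]])
E
```

```text
pockets [[0.524, -0.1189], [0.523, -0.1753], [0.5212, -0.2322], [0.5186, -0.2905]]
sockets [[0.6115, -0.1291], [0.6115, -0.1793], [0.609, -0.2304], [0.607, -0.2814]]
```

```bash
python3 -m handwheel '.01 -.005 .25 0 0 0 .6;.01 -.005 .45 0 0 0 .6;.01 -.005 .6 0 0 0 .6;.01 -.005 .7 0 0 0 .6;.01 -.005 .755 0 0 0 .6;.01 -.005 .755 0 0 0 .6;.01 -.005 .755 0 0 0 .6' 60
python3 -m handwheel '0 0 0 0 0 0 -.2;0 0 0 0 0 0 -.4;0 0 0 0 0 0 -.6;0 0 0 0 0 0 -.6;0 0 0 0 0 0 -.6'
```

```text
time: 5.25
tcp_pos: [0.6096, -0.231, 0.0507]
tool_rot: [2.259, 2.179, 0.001]
force: [0.5, 0.6, -0.2]
finger_gap: 0.0683
gripper_force: 0.0
time: 5.88
tcp_pos: [0.6092, -0.2309, 0.0506]
tool_rot: [2.26, 2.18, 0.001]
force: [-1.3, 0.5, 5.2]
finger_gap: 0.0367
gripper_force: 59.6
```

```bash
python3 -m handwheel '0 0 -.1 0 0 0 -.6;0 0 -.25 0 0 0 -.6;0 0 -.5 0 0 0 -.6;0 0 -.5 0 0 0 -.6;0 0 -.5 0 0 0 -.6'
python3 - <<'E'
from h import *
go([.5215,-.117,.15],-.034)
s=save('wrist','w3'); cv2.imwrite('pics/w3b.png',cv2.resize(s['image'][...,::-1],(768,576)))
E
```

```text
time: 6.5
tcp_pos: [0.6076, -0.2299, 0.1476]
tool_rot: [-2.26, -2.18, 0.001]
force: [-1.1, 0.1, -5.3]
finger_gap: 0.037
gripper_force: 61.0
[0.5215, -0.117, 0.15] [ 0.549 -0.451 -0.01 ] [-0.0003 -0.0002 -0.0003] [-3.000e-04  5.000e-04  4.997e-01]
```

View pics/w3b.png

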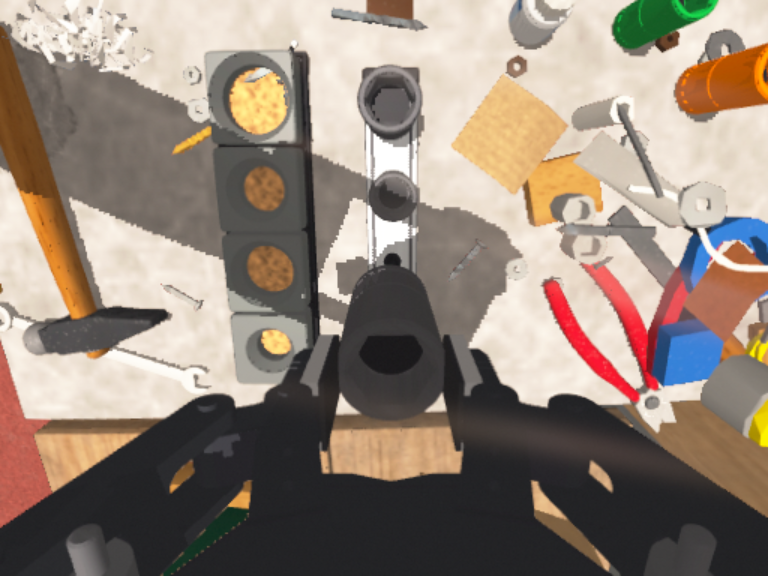

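```bash
python3 -m handwheel '.12 -.1 0 0 0 0 -.6;.35 -.3 0 0 0 0 -.6;.55 -.45 0 0 0 0 -.6;.55 -.45 0 0 0 0 -.6;.55 -.45 0 0 0 0 -.6;.55 -.45 0 0 0 0 -.6'
python3 - <<'E'
from h import *
go([.5215,-.117,.07],-.034);go([.5215,-.117,.0475],-.034)
s=save('wrist','w4'); f=lambda p:(np.array(p)+.5)/1.5-.5
s=load('w3');print('pockets',[world(s,f(p),.03)[0][:2].round(4).tolist() for p in[(257,98),(264,186),(270,270),(275,342)]])
E
```

```text
time: 7.3
tcp_pos: [0.5228, -0.1179, 0.1485]
tool_rot: [-2.262, -2.18, 0.001]
force: [0.7, 0.0, -4.7]
finger_gap: 0.0369
gripper_force: 61.8
[0.5215, -0.117, 0.07] [ 0.004 -0.006  0.392] [-0.0001 -0.     -0.0005] [-0.000e+00  2.000e-04  4.995e-01]
[0.5215, -0.117, 0.0475] [ 0.004 -0.006  0.505] [-0.0001 -0.     -0.0005] [-0.000e+00  2.000e-04  4.995e-01]
pockets [[0.525, -0.1178], [0.5236, -0.1736], [0.5212, -0.2321], [0.5186, -0.2875]]
```

```bash
python3 -m handwheel '0 0 .2 0 0 0 -.6;0 0 .3 0 0 0 -.6;0 0 .36 0 0 0 -.6;0 0 .4 0 0 0 -.6;0 0 .44 0 0 0 -.6;0 0 .47 0 0 0 -.6;0 0 .495 0 0 0 -.6;0 0 .495 0 0 0 -.6;0 0 .495 0 0 0 -.6'
```

```text
time: 8.48
tcp_pos: [0.5228, -0.1173, 0.0503]
tool_rot: [2.261, 2.181, 0.0]
force: [0.4, -0.2, -3.2]
finger_gap: 0.0367
gripper_force: 61.6
```

```bash
python3 -m handwheel '0 0 .01 0 0 0 -.6;0 0 .015 0 0 0 -.6;0 0 .015 0 0 0 -.6;0 0 .015 0 0 0 .3;0 0 .015 0 0 0 .6;0 0 .015 0 0 0 .6;0 0 .015 0 0 0 .6'
python3 -m handwheel '0 0 -.2 0 0 0 .6;0 0 -.4 0 0 0 .6;0 0 -.7 0 0 0 .6;0 0 -.75 0 0 0 .6;0 0 -.75 0 0 0 .6;0 0 -.75 0 0 0 .6'
python3 - <<'E'
from h import *
s=save('wrist','w5'); cv2.imwrite('pics/w5b.png',cv2.resize(s['image'][...,::-1],(768,576)))
go([.6115,-.1285,.165],-.034);go([.6115,-.1285,.0447],-.034)
E
```

```text
time: 9.35
tcp_pos: [0.5229, -0.1174, 0.0474]
tool_rot: [2.261, 2.18, 0.0]
force: [0.4, -0.2, 0.0]
finger_gap: 0.068
gripper_force: 0.0
time: 10.1
tcp_pos: [0.5213, -0.1168, 0.1946]
tool_rot: [-2.259, -2.179, 0.003]
force: [-0.4, -0.6, -0.8]
finger_gap: 0.0685
gripper_force: 0.0
[0.6115, -0.1285, 0.165] [-0.042  0.453  0.145] [-0.0006 -0.0002 -0.0003] [-3.000e-04  1.000e-03  4.997e-01]
[0.6115, -0.1285, 0.0447] [-0.043  0.456  0.747] [-0.0006 -0.0002 -0.0003] [-3.000e-04  1.000e-03  4.997e-01]
```

View pics/w5b.png

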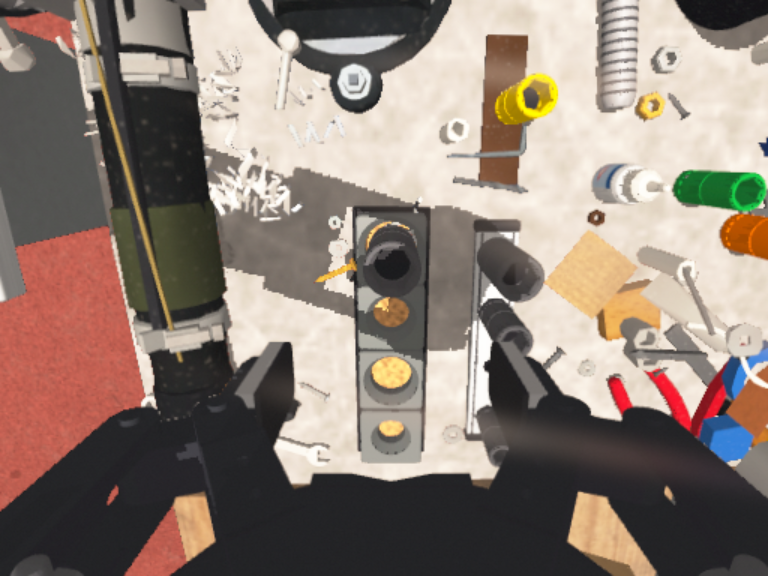

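```bash
python3 -m handwheel '-.04 .22 0 0 0 0 .6;-.04 .45 .05 0 0 0 .6;-.04 .455 .15 0 0 0 .6;-.04 .455 .4 0 0 0 .6;-.04 .455 .6 0 0 0 .6;-.04 .455 .7 0 0 0 .6;-.04 .455 .75 0 0 0 .6;-.04 .455 .75 0 0 0 .6;-.04 .455 .75 0 0 0 .6' 60
python3 -m handwheel '0 0 0 0 0 0 -.2;0 0 0 0 0 0 -.5;0 0 0 0 0 0 -.7;0 0 0 0 0 0 -.7;0 0 0 0 0 0 -.7;0 0 0 0 0 0 -.7'
python3 -m handwheel '0 0 -.1 0 0 0 -.7;0 0 -.25 0 0 0 -.7;0 0 -.5 0 0 0 -.7;0 0 -.5 0 0 0 -.7;0 0 -.5 0 0 0 -.7'
python3 - <<'E'
from h import *
go([.5195,-.2335,.145],-.034)
E
```

```text
time: 11.28
tcp_pos: [0.6145, -0.129, 0.049]
tool_rot: [2.259, 2.179, 0.002]
force: [-0.3, -0.9, 0.1]
finger_gap: 0.0684
gripper_force: 0.0
time: 12.02
tcp_pos: [0.6138, -0.1288, 0.0485]
tool_rot: [2.26, 2.18, 0.001]
force: [-2.0, 0.9, 6.6]
finger_gap: 0.0302
gripper_force: 58.9
time: 12.65
tcp_pos: [0.6126, -0.1283, 0.1463]
tool_rot: [-2.26, -2.18, 0.001]
force: [-0.0, 0.0, -3.4]
finger_gap: 0.03
gripper_force: 59.7
[0.5195, -0.2335, 0.145] [-0.542 -0.446  0.007] [-0.0002 -0.0001 -0.0003] [-1.000e-04  3.000e-04  4.997e-01]
```

```bash
python3 -m handwheel '-.12 -.1 0 0 0 0 -.7;-.35 -.3 0 0 0 0 -.7;-.54 -.445 0 0 0 0 -.7;-.54 -.445 0 0 0 0 -.7;-.54 -.445 0 0 0 0 -.7;-.54 -.445 0 0 0 0 -.7'
python3 - <<'E'
from h import *
go([.5195,-.2335,.0455],-.034)
s=save('wrist','w6'); cv2.imwrite('pics/w6b.png',cv2.resize(s['image'][...,::-1],(768,576)))
E
```

```text
time: 13.4
tcp_pos: [0.5205, -0.2322, 0.146]
tool_rot: [-2.259, -2.181, 0.0]
force: [0.4, 0.4, -1.9]
finger_gap: 0.0297
gripper_force: 60.0
[0.5195, -0.2335, 0.0455] [-0.007 -0.004  0.503] [-0.0002 -0.0002 -0.0001] [-3.000e-04  3.000e-04  4.999e-01]
```

View pics/w6b.png

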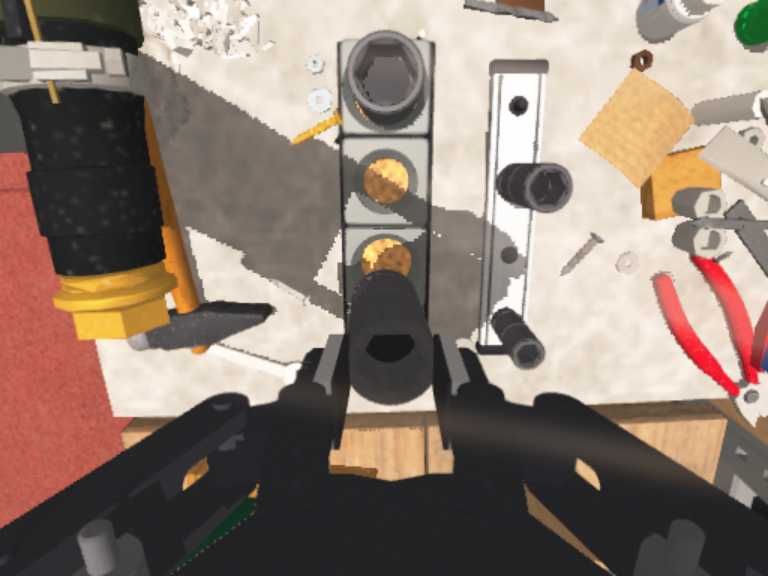

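```bash
python3 -m handwheel '-.006 -.004 .2 0 0 0 -.7;-.006 -.004 .3 0 0 0 -.7;-.006 -.004 .36 0 0 0 -.7;-.006 -.004 .4 0 0 0 -.7;-.006 -.004 .44 0 0 0 -.7;-.006 -.004 .47 0 0 0 -.7;-.006 -.004 .495 0 0 0 -.7;-.006 -.004 .505 0 0 0 -.7;-.006 -.004 .505 0 0 0 -.7'
python3 - <<'E'
from h import *
go([.5195,-.2335,.0455],-.034)
s=load('w6'); f=lambda p:(np.array(p)+.5)/1.5-.5
print('p18',world(s,f((386,181)),.03),'s18',world(s,f((548,187)),.08),'s13',world(s,f((525,349)),.074),'spigots',world(s,f([(519,104),(509,255)]),.021))
E
```

```text
time: 14.58
tcp_pos: [0.5195, -0.2345, 0.046]
tool_rot: [2.261, 2.181, -0.0]
force: [0.7, -0.6, -2.6]
finger_gap: 0.0299
gripper_force: 60.0
[0.5195, -0.2335, 0.0455] [ 0.005 -0.     0.003] [ 0.      0.     -0.0003] [ 0.     -0.      0.4997]
p18 [[ 0.51903341 -0.17576613  0.03      ]] s18 [[ 0.6099627 -0.1797536  0.08     ]] s13 [[ 0.60379734 -0.28048157  0.074     ]] spigots [[ 0.60875995 -0.12897338  0.021     ]
 [ 0.60555466 -0.23110032  0.021     ]]
```

```bash
python3 -m handwheel '0 0 .005 0 0 0 -.7;0 0 .005 0 0 0 -.7;0 0 .005 0 0 0 .2;0 0 .005 0 0 0 .5;0 0 .005 0 0 0 .5;0 0 .005 0 0 0 .5'
python3 -m handwheel '0 0 -.2 0 0 0 .5;0 0 -.4 0 0 0 .5;0 0 -.6 0 0 0 .5;0 0 -.6 0 0 0 .5;0 0 -.6 0 0 0 .5'
python3 - <<'E'
from h import *
go([.6105,-.1795,.16],-.034);go([.6105,-.1795,.041],-.034)
E
```

```text
time: 15.32
tcp_pos: [0.5197, -0.2345, 0.0452]
tool_rot: [2.261, 2.181, 0.0]
force: [0.8, -0.3, -0.2]
finger_gap: 0.0643
gripper_force: 0.0
time: 15.95
tcp_pos: [0.5192, -0.2343, 0.1645]
tool_rot: [-2.261, -2.181, 0.0]
force: [0.2, 1.3, -0.4]
finger_gap: 0.0642
gripper_force: 0.0
[0.6105, -0.1795, 0.16] [0.29  0.446 0.022] [-0.0001 -0.     -0.0003] [-1.000e-04  1.000e-04  4.997e-01]
[0.6105, -0.1795, 0.041] [0.29  0.447 0.617] [-0.0001 -0.     -0.0003] [-1.000e-04  1.000e-04  4.997e-01]
```

```bash
python3 -m handwheel '.14 .22 0 0 0 0 .5;.29 .445 .02 0 0 0 .5;.29 .445 .02 0 0 0 .5;.29 .445 .3 0 0 0 .5;.29 .445 .5 0 0 0 .5;.29 .445 .58 0 0 0 .5;.29 .445 .615 0 0 0 .5;.29 .445 .615 0 0 0 .5;.29 .445 .615 0 0 0 .5' 60
python3 -m handwheel '0 0 0 0 0 0 -.2;0 0 0 0 0 0 -.6;0 0 0 0 0 0 -.8;0 0 0 0 0 0 -.8;0 0 0 0 0 0 -.8;0 0 0 0 0 0 -.8'
python3 -m handwheel '0 0 -.1 0 0 0 -.8;0 0 -.25 0 0 0 -.8;0 0 -.5 0 0 0 -.8;0 0 -.5 0 0 0 -.8;0 0 -.5 0 0 0 -.8'
python3 - <<'E'
from h import *
go([.5205,-.1755,.14],-.034)
E
```

```text
time: 17.08
tcp_pos: [0.6119, -0.1803, 0.0441]
tool_rot: [2.259, 2.179, 0.002]
force: [0.5, 0.3, 0.4]
finger_gap: 0.0641
gripper_force: 0.0
time: 17.82
tcp_pos: [0.6111, -0.18, 0.0432]
tool_rot: [2.26, 2.18, 0.0]
force: [-1.2, -0.9, 5.5]
finger_gap: 0.0234
gripper_force: 58.7
time: 18.45
tcp_pos: [0.6101, -0.1795, 0.1416]
tool_rot: [-2.261, -2.181, 0.0]
force: [0.0, -0.1, -2.2]
finger_gap: 0.0234
gripper_force: 59.2
[0.5205, -0.1755, 0.14] [ 0.004 -0.448  0.008] [-0.0001 -0.     -0.0003] [-1.000e-04  1.000e-04  4.997e-01]
```

```bash
python3 -m handwheel '.0 -.22 0 0 0 0 -.8;.004 -.445 0 0 0 0 -.8;.004 -.445 0 0 0 0 -.8;.004 -.445 0 0 0 0 -.8;.004 -.445 0 0 0 0 -.8'
python3 - <<'E'
from h import *
go([.5205,-.1755,.0402],-.034)
s=save('wrist','w7'); cv2.imwrite('pics/w7b.png',cv2.resize(s['image'][...,::-1],(768,576)))
E
```

```text
time: 19.08
tcp_pos: [0.5222, -0.1757, 0.1417]
tool_rot: [-2.261, -2.181, 0.0]
force: [-0.1, 0.3, -2.2]
finger_gap: 0.0233
gripper_force: 59.4
[0.5205, -0.1755, 0.0402] [ 0.001 -0.009  0.508] [-0.     -0.     -0.0003] [-0.000e+00  1.000e-04  4.997e-01]
```

View pics/w7b.png

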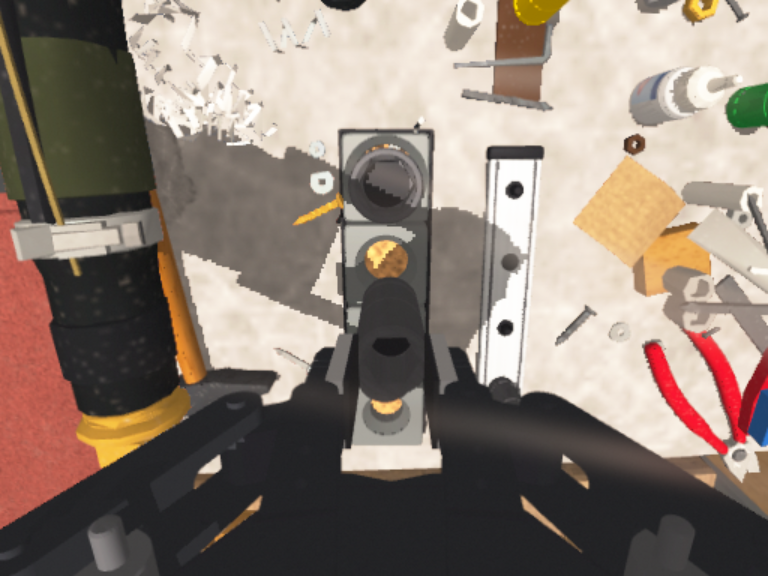

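```bash
python3 -m handwheel '0 -.004 .2 0 0 0 -.8;0 -.004 .3 0 0 0 -.8;0 -.004 .36 0 0 0 -.8;0 -.004 .4 0 0 0 -.8;0 -.004 .44 0 0 0 -.8;0 -.004 .47 0 0 0 -.8;0 -.004 .495 0 0 0 -.8;0 -.004 .51 0 0 0 -.8;0 -.004 .51 0 0 0 -.8'
python3 - <<'E'
from h import *
s=load('w7'); f=lambda p:(np.array(p)+.5)/1.5-.5
print('p13,p18',world(s,f([(387,412),(386,258)]),.03).round(4), 's27',world(s,f((388,183)),.088).round(4))
E
```

```text
time: 20.25
tcp_pos: [0.5207, -0.1756, 0.0399]
tool_rot: [-2.261, -2.181, 0.0]
force: [1.1, 1.1, -1.6]
finger_gap: 0.0234
gripper_force: 59.5
p13,p18 [[ 0.515  -0.2919  0.03  ]
 [ 0.519  -0.171   0.03  ]] s27 [[ 0.5229 -0.1178  0.088 ]]
```

Release, rise and go for the smallest one.

```bash
python3 -m handwheel '0 0 .003 0 0 0 -.8;0 0 .003 0 0 0 -.8;0 0 .003 0 0 0 .1;0 0 .003 0 0 0 .4;0 0 .003 0 0 0 .4;0 0 .003 0 0 0 .4'
python3 -m handwheel '0 0 -.2 0 0 0 .4;0 0 -.4 0 0 0 .4;0 0 -.6 0 0 0 .4;0 0 -.6 0 0 0 .4;0 0 -.6 0 0 0 .4'
python3 - <<'E'
from h import *
go([.606,-.282,.16],-.034);go([.606,-.282,.037],-.034)
E
```

```text
time: 21.0
tcp_pos: [0.5209, -0.1757, 0.0396]
tool_rot: [2.261, 2.181, 0.0]
force: [-0.2, -0.5, -0.2]
finger_gap: 0.0598
gripper_force: 0.0
time: 21.62
tcp_pos: [0.5204, -0.1754, 0.1587]
tool_rot: [-2.261, -2.18, 0.0]
force: [-0.2, 0.3, -0.4]
finger_gap: 0.0598
gripper_force: 0.0
[0.606, -0.282, 0.16] [-0.517  0.447 -0.007] [-0.0001 -0.0001 -0.0003] [-1.000e-04  2.000e-04  4.997e-01]
[0.606, -0.282, 0.037] [-0.517  0.447  0.608] [-0.0001 -0.0001 -0.0003] [-1.000e-04  2.000e-04  4.997e-01]
```

```bash
python3 -m handwheel '-.2 .2 0 0 0 0 .4;-.4 .4 0 0 0 0 .4;-.515 .445 0 0 0 0 .4;-.515 .445 .02 0 0 0 .4;-.515 .445 .3 0 0 0 .4;-.515 .445 .5 0 0 0 .4;-.515 .445 .58 0 0 0 .4;-.515 .445 .605 0 0 0 .4;-.515 .445 .605 0 0 0 .4;-.515 .445 .605 0 0 0 .4' 50
python3 -m handwheel '0 0 0 0 0 0 -.2;0 0 0 0 0 0 -.6;0 0 0 0 0 0 -.9;0 0 0 0 0 0 -.9;0 0 0 0 0 0 -.9;0 0 0 0 0 0 -.9'
python3 -m handwheel '0 0 -.1 0 0 0 -.9;0 0 -.25 0 0 0 -.9;0 0 -.5 0 0 0 -.9;0 0 -.5 0 0 0 -.9;0 0 -.5 0 0 0 -.9'
python3 - <<'E'
from h import *
go([.5165,-.2925,.135],-.034)
E
```

```text
time: 22.88
tcp_pos: [0.6074, -0.2825, 0.0407]
tool_rot: [2.259, 2.179, 0.002]
force: [-0.2, -0.9, -0.3]
finger_gap: 0.0594
gripper_force: 0.0
time: 23.62
tcp_pos: [0.6053, -0.2813, 0.0374]
tool_rot: [-2.26, -2.18, 0.001]
force: [-0.6, -0.6, -0.0]
finger_gap: 0.0046
gripper_force: 0.0
time: 24.25
tcp_pos: [0.6062, -0.2819, 0.1393]
tool_rot: [2.26, 2.18, 0.0]
force: [0.5, -0.2, -0.4]
finger_gap: 0.0046
gripper_force: 0.0
[0.5165, -0.2925, 0.135] [-0.069 -0.446  0.021] [ 0.0001  0.0001 -0.0003] [ 1.000e-04 -2.000e-04  4.997e-01]
```

```bash
python3 - <<'E'
from h import *
save('scene','sc2'); s=save('wrist','w8')
a=cv2.resize(load('sc2')['image'][150:290,180:345],None,fx=2.4,fy=2.4,interpolation=cv2.INTER_CUBIC)
b=s['image'][100:384,100:412]; b=cv2.resize(b,None,fx=1.28,fy=1.28); h=max(a.shape[0],b.shape[0])
c=np.zeros((h,a.shape[1]+b.shape[1],3),np.uint8); c[:a.shape[0],:a.shape[1]]=a; c[:b.shape[0],a.shape[1]:]=b; cv2.imwrite('pics/mix.png',c[...,::-1]); print(a.shape,b.shape)
E
```

```text
(336, 396, 3) (364, 399, 3)
```

View pics/mix.png

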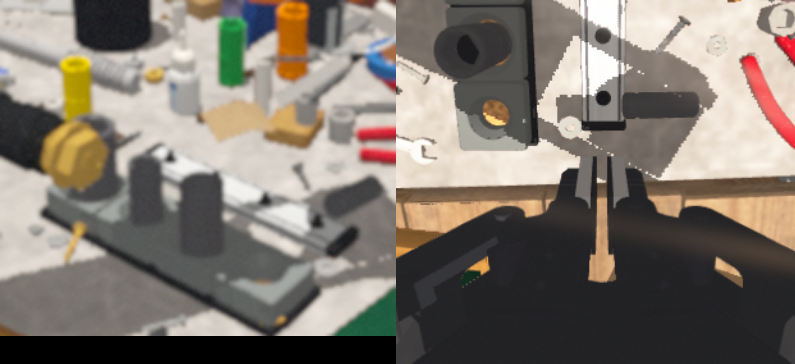

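```bash
python3 - <<'E'
from h import *
t=save('top','t3'); s=load('w8'); sc=load('sc2')
a=cv2.resize(sc['image'][205:250,290:350],(480,360),interpolation=cv2.INTER_CUBIC)
b=cv2.resize(s['image'][160:200,260:360],(800,320)[:2],interpolation=cv2.INTER_CUBIC)[:240]
b=cv2.resize(s['image'][155:205,265:345],(400,240),interpolation=cv2.INTER_CUBIC)
c=cv2.resize(t['image'][200:240,310:370],(320,240),interpolation=cv2.INTER_CUBIC)
o=np.zeros((600,800,3),np.uint8); o[:360,:480]=a; o[360:,:400]=b; o[360:,400:720]=c; cv2.imwrite('pics/fall.png',o[...,::-1])
for s,n in((s,'w8'),(t,'t3')):
    vv,uu=np.mgrid[0:384,0:512]; W=world(s,np.c_[uu.ravel(),vv.ravel()]).reshape(384,512,3); z=W[...,2]
    m=(W[...,0]>.632)&(W[...,0]<.71)&(W[...,1]>-.315)&(W[...,1]<-.25)&(z>.012)&(z<.03); q=W[m]
    c=np.median(q,0); print(n,len(q),q.min(0).round(3),q.max(0).round(3),c.round(3)); 
    if len(q)>5: r=cv2.minAreaRect((q[:,:2]*1000).astype(np.float32)); print(r)
W0=W; z=W0[...,2]
for y0 in np.arange(-.6,-.3,.03):
    print(round(y0,2),[ (round(x0,2),round(float(np.percentile(q,98)),2)) for x0 in np.arange(.3,.95,.1) if len(q:=z[(abs(W0[...,1]-y0)<.015)&(abs(W0[...,0]-x0)<.05)&(W0[...,2]<.9)])])
print(get_obs()['joint_positions'].round(3))
E
```

```text
w8 918 [ 0.632 -0.303  0.013] [ 0.687 -0.279  0.03 ] [ 0.66  -0.289  0.024]
((659.1245727539062, -291.3385314941406), (21.65060806274414, 55.381103515625), 86.13099670410156)
t3 139 [ 0.633 -0.301  0.013] [ 0.686 -0.28   0.03 ] [ 0.66  -0.29   0.023]
((659.1541748046875, -290.5556640625), (19.64181137084961, 53.745750427246094), 87.50701904296875)
-0.6 [(np.float64(0.3), 0.13), (np.float64(0.4), 0.13), (np.float64(0.5), 0.13), (np.float64(0.6), 0.1), (np.float64(0.7), 0.11), (np.float64(0.8), 0.0), (np.float64(0.9), 0.05)]
-0.57 [(np.float64(0.3), 0.13), (np.float64(0.4), 0.13), (np.float64(0.5), 0.13), (np.float64(0.6), 0.11), (np.float64(0.7), 0.11), (np.float64(0.8), 0.08), (np.float64(0.9), 0.0)]
-0.54 [(np.float64(0.3), 0.13), (np.float64(0.4), 0.13), (np.float64(0.5), 0.13), (np.float64(0.6), 0.11), (np.float64(0.7), 0.13), (np.float64(0.8), 0.09), (np.float64(0.9), 0.0)]
-0.51 [(np.float64(0.3), 0.13), (np.float64(0.4), 0.13), (np.float64(0.5), 0.13), (np.float64(0.6), 0.08), (np.float64(0.7), 0.12), (np.float64(0.8), 0.09), (np.float64(0.9), 0.04)]
-0.48 [(np.float64(0.3), 0.
[... 221 characters left out ...]
64(0.5), 0.13), (np.float64(0.7), 0.09), (np.float64(0.8), 0.55)]
-0.42 [(np.float64(0.3), 0.03), (np.float64(0.4), 0.13), (np.float64(0.5), 0.0), (np.float64(0.7), 0.0), (np.float64(0.8), 0.59)]
-0.39 [(np.float64(0.3), 0.0), (np.float64(0.4), 0.0), (np.float64(0.5), 0.0), (np.float64(0.7), 0.0), (np.float64(0.8), 0.63), (np.float64(0.9), 0.62)]
-0.36 [(np.float64(0.3), 0.0), (np.float64(0.4), 0.0), (np.float64(0.5), 0.0), (np.float64(0.6), 0.48), (np.float64(0.7), 0.0), (np.float64(0.8), 0.05), (np.float64(0.9), 0.09)]
-0.33 [(np.float64(0.5), 0.03), (np.float64(0.6), 0.5), (np.float64(0.7), 0.0), (np.float64(0.8), 0.09), (np.float64(0.9), 0.09)]
[-0.546  0.194  1.563 -0.     1.388 -0.51 ]
```

View pics/fall.png

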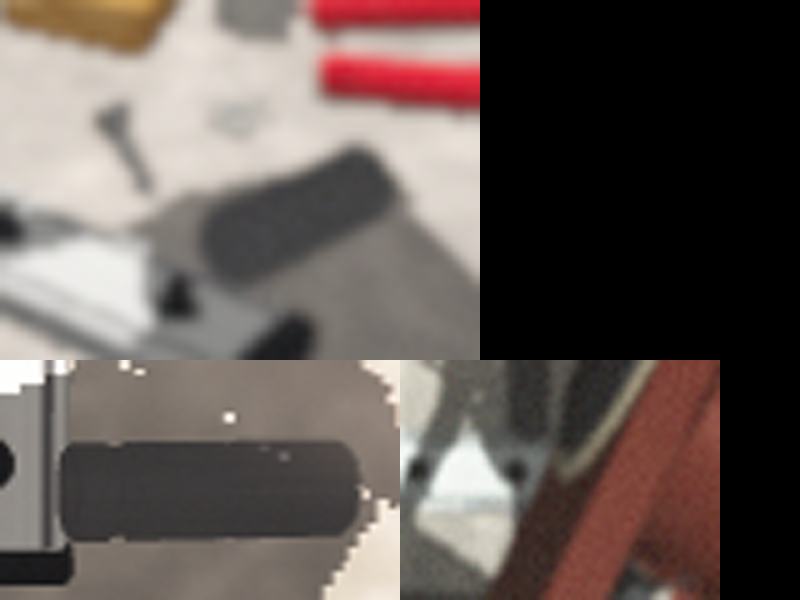

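```bash
cat >> h.py <<'E'
def go2(pos,x,z):
    "tcp at pos with tool x,z axes"
    x,z=[np.array(a,float)/np.linalg.norm(a) for a in(x,z)]; g=R.from_matrix(np.c_[x,np.cross(z,x),z]); p,r,o=obs()
    print((r.inv().apply(np.array(pos)-p)/.2).round(3),((r.inv()*g).as_rotvec()/(2*np.pi)).round(4),np.degrees((r.inv()*g).magnitude()).round(1))
T=lambda d:(np.sin(np.radians(d)),np.cos(np.radians(d)))
E
python3 - <<'E'
from h import *
s,c=T(25); go2([.727,-.290,.16],[c,0,-s],[-s,0,-c])
# axis of fallen socket: fit ridge by y mean vs x
for n in('w8',):
    w=load(n); vv,uu=np.mgrid[0:384,0:512]; W=world(w,np.c_[uu.ravel(),vv.ravel()])
    m=(W[:,0]>.6)&(W[:,0]<.71)&(W[:,1]>-.315)&(W[:,1]<-.25)&(W[:,2]>.014)&(W[:,2]<.03); q=W[m]
    for x in np.arange(.63,.70,.008):
        k=q[abs(q[:,0]-x)<.004]; 
        if len(k): print(x.round(3),len(k),((k[:,1].min()+k[:,1].max())/2).round(4),k[:,2].max().round(3))
E
```

```text
[-0.022  0.611 -0.119] [ 0.0527 -0.055   0.2402] 90.7
0.63 60 -0.2892 0.03
0.638 110 -0.2899 0.03
0.646 140 -0.2905 0.03
0.654 152 -0.2903 0.03
0.662 147 -0.291 0.028
0.67 140 -0.2919 0.026
0.678 139 -0.2924 0.025
0.686 67 -0.2927 0.023
```

```bash
python3 - <<'E'
from h import *
w=load('w8'); vv,uu=np.mgrid[0:384,0:512]; W=world(w,np.c_[uu.ravel(),vv.ravel()])
m=(W[:,0]>.59)&(W[:,0]<.72)&(W[:,1]>-.302)&(W[:,1]<-.28)&(W[:,2]<.06); q=W[m]
for x in np.arange(.60,.712,.006):
    k=q[abs(q[:,0]-x)<.003]
    if len(k): print(x.round(3),len(k),np.percentile(k[:,2],95).round(4))
E
```

```text
0.6 102 0.0137
0.606 111 0.0214
0.612 107 0.018
0.618 111 0.0135
0.624 124 0.0324
0.63 125 0.0333
0.636 132 0.0315
0.642 126 0.0307
0.648 130 0.0297
0.654 131 0.0287
0.66 123 0.0273
0.666 134 0.0262
0.672 127 0.025
0.678 122 0.024
0.684 105 0.0228
0.69 50 0.0012
0.696 99 0.0011
0.702 102 0.0008
0.708 97 0.0009
```

```bash
python3 - <<'E'
from h import *
s,c=T(30); d=np.array([1,-.0625]); d/=np.linalg.norm(d)
go2([.7395,-.296,.16],[c*d[0],c*d[1],-s],[-s*d[0],-s*d[1],-c])
E
```

```text
[-0.05   0.674 -0.119] [ 0.0659 -0.0645  0.248 ] 95.2
```

```bash
python3 -m handwheel '0 .1 -.3 0 0 0 0;-.05 .4 -.3 .016 -.016 .06 0;-.05 .67 -.3 .033 -.032 .124 0;-.05 .67 -.25 .05 -.048 .186 0;-.05 .67 -.2 .066 -.0645 .248 0;-.05 .67 -.12 .066 -.0645 .248 0;-.05 .67 -.12 .066 -.0645 .248 0;-.05 .67 -.12 .066 -.0645 .248 0;-.05 .67 -.12 .066 -.0645 .248 0;-.05 .67 -.12 .066 -.0645 .248 0;-.05 .67 -.12 .066 -.0645 .248 0' 60
python3 - <<'E'
from h import *
s,c=T(30); d=np.array([1,-.0625]); d/=np.linalg.norm(d); X=[c*d[0],c*d[1],-s];Z=[-s*d[0],-s*d[1],-c]
print(get_obs()['joint_positions'].round(2));go2([.7395,-.296,.131],X,Z);go2([.6695,-.292,.0095],X,Z)
w=save('wrist','w9'); vv,uu=np.mgrid[0:384,0:512]; W=world(w,np.c_[uu.ravel(),vv.ravel()])
m=(W[:,0]>.62)&(W[:,0]<.70)&(W[:,1]>-.32)&(W[:,1]<-.26)&(W[:,2]<.04)&(W[:,2]>.017); q=W[m]; print(len(q))
for x in np.arange(.622,.70,.01):
    k=q[abs(q[:,0]-x)<.005]
    if len(k): print(x.round(3),len(k),((k[:,1].min()+k[:,1].max())/2).round(4),np.percentile(k[:,2],95).round(4))
E
```

```text
time: 25.78
tcp_pos: [0.739, -0.297, 0.1588]
tool_rot: [-3.016, 0.093, 0.81]
force: [-0.1, -0.2, 0.0]
finger_gap: 0.0425
gripper_force: 0.0
[-0.41  0.89  0.65 -0.2   2.09  1.17]
[ 0.071 -0.005  0.119] [-0.0001  0.0002  0.0002] 0.1
[ 0.073 -0.003  0.821] [-0.0001  0.0002  0.0002] 0.1
784
0.622 9 -0.2904 0.0325
0.632 124 -0.2899 0.0331
0.642 110 -0.2906 0.0308
0.652 131 -0.2913 0.0294
0.662 134 -0.2919 0.0275
0.672 134 -0.2924 0.0256
0.682 142 -0.293 0.0234
```

```bash
python3 - <<'E'
from h import *
w=load('w9'); Rm=cv2.Rodrigues(w['rvec'])[0]; K=np.array([[w['fx'],0,w['cx']],[0,w['fy'],w['cy']],[0,0,1]],float)
p=cv2.projectPoints(np.array([[.687,-.293,.012],[.627,-.290,.022]]),w['rvec'],w['tvec'],K,w['distortion'])[0][:,0]; print(p)
u,v=p[0].astype(int); im=w['image'][max(v-40,0):v+24,u-40:u+40,::-1]
big=cv2.resize(im,None,fx=9,fy=9,interpolation=cv2.INTER_CUBIC); big=np.clip(((big/255.)**.5)*255,0,255).astype(np.uint8); cv2.imwrite('pics/end.png',big)
E
```

```text
[[260.07686303 143.3624999 ]
 [260.67349249 186.07795314]]
```

View pics/end.png

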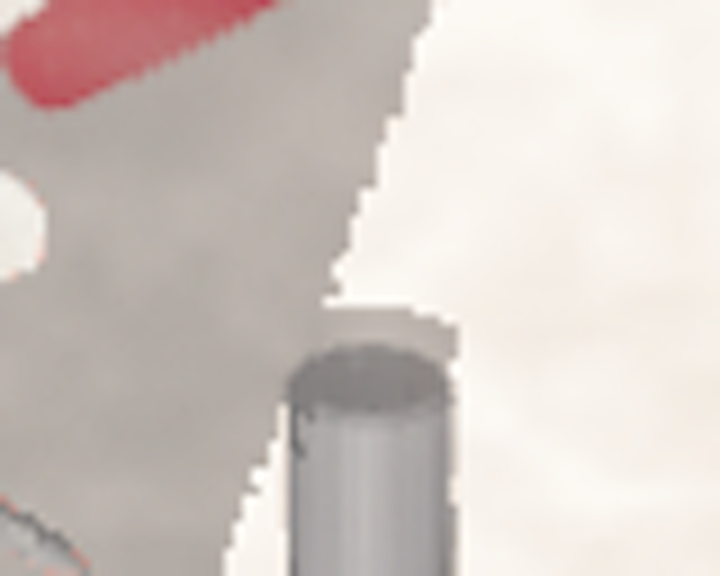

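```bash
python3 - <<'E'
from h import *
w=load('w9'); g=w['image'].sum(2)
print(g[138:152,250:272])
print((w['depth'][138:152,250:272]*1000).astype(int))
vv,uu=np.mgrid[140:150,252:270]; W=world(w,np.c_[uu.ravel(),vv.ravel()]).reshape(10,18,3); print((W[...,0]*1000).astype(int))
E
```

```text
[[373 368 364 360 356 356 366 374 382 391 390 399 398 398 391 386 419 412
  441 695 684 678]
 [375 370 366 360 351 354 363 374 385 392 398 400 405 400 397 389 384 378
  372 402 427 682]
 [375 376 367 363 350 349 365 376 387 397 405 404 408 407 397 394 391 382
  375 367 399 684]
 [375 380 371 361 351 345 356 296 303 306 271 271 275 321 355 354 391 388
  381 374 410 696]
 [365 368 365 351 281 279 224 216 226 241 231 224 231 233 236 229 274 350
  383 380 416 707]
 [356 358 351 276 205 214 210 209 217 243 228 223 225 225 224 219 219 232
  278 423 712 716]
 [344 341 271 206 204 210 208 209 209 219 213 214 221 221 221 218 219 220
  233 367 721 720]
 [344 304 205 200 200 201 203 202 205 212 212 216 216 217 216 206 214 216
  218 259 531 724]
 [351 308 197 200 200 202 197 202 206 209 207 209 213 213 214 201 210 215
  218 251 522 726]
 [354 307 201 199 199 217 202 196 202 206 212 210 213 212 215 204 215 238
  252 242 411 725]
 [375 588 194 198 209 284 262 238 222 233 229 202 231 226 238 246 278 270
  248 290 519 723]
 [386 609 199 303 203 305 290 286 309 316 313 318 303 295 288 284 290 301
  2
[... 1556 characters left out ...]
682 683 682 682 682 682]
 [681 681 681 682 681 886 683 683 682 682 682 682 680 681 680 681 680 680]
 [680 680 680 683 683 683 682 683 682 683 681 682 683 683 682 679 679 679]
 [679 685 685 683 682 682 682 681 681 682 681 681 681 682 682 682 684 678]
 [683 685 684 683 683 681 680 680 679 680 681 681 681 681 682 683 684 684]
 [685 886 684 682 681 680 679 680 679 678 679 679 679 681 682 682 684 683]
 [684 685 687 681 680 680 677 678 678 678 678 678 678 679 681 681 683 684]
 [684 685 686 686 679 678 678 677 676 677 677 676 677 677 685 685 684 683]
 [683 685 685 684 686 686 686 686 685 686 685 686 685 686 685 685 684 683]
 [682 684 685 685 685 685 686 686 685 686 686 685 685 684 685 684 683 682]]
```

```bash
python3 - <<'E'
from h import *
def prof(n,c,top,rad):
    w=load(n); vv,uu=np.mgrid[0:384,0:512]; W=world(w,np.c_[uu.ravel(),vv.ravel()]); r=np.hypot(W[:,0]-c[0],W[:,1]-c[1])*1000
    for a in np.arange(0,rad+2,2):
        k=W[(r>=a)&(r<a+2)&(W[:,2]>.015)&(W[:,2]<.11)]
        if len(k): print(n,a,len(k),np.percentile(k[:,2]*1000-top,[10,50,90]).round(1))
prof('w2',(.607,-.2814),74,11); prof('w2',(.6115,-.129),86,17); prof('w7',(.5229,-.1178),88,20)
w=load('w9'); vv,uu=np.mgrid[140:150,252:270]; W=world(w,np.c_[uu.ravel(),vv.ravel()]).reshape(10,18,3); print((W[...,2]*1000).round().astype(int))
E
```

```text
w2 4 12 [-20.8  -0.5   0.4]
w2 6 141 [-43.2 -15.   -0.1]
w2 8 226 [-44.9 -15.6  -0.3]
w2 10 103 [-27.   -1.7   0.7]
w2 12 17 [-1.3  0.3  0.8]
w2 0 12 [-24.9 -24.2 -23.9]
w2 2 38 [-25.3 -24.1 -23.5]
w2 4 60 [-24.9 -24.  -23.2]
w2 6 87 [-25.2 -24.3 -23.4]
w2 8 109 [-25.  -24.  -22.9]
w2 10 183 [-24.8 -14.1  -0.7]
w2 12 211 [-17.9  -0.6   0.9]
w2 14 212 [-0.8  0.2  1.3]
w2 16 171 [-28.2  -0.4   0.9]
w2 18 38 [-46.6 -19.3  -0.2]
w7 0 17 [-25.  -24.5 -23.5]
w7 2 52 [-25.2 -24.3 -23.4]
w7 4 85 [-25.2 -24.3 -23.5]
w7 6 114 [-25.3 -24.3 -23.6]
w7 8 154 [-25.1 -24.3 -23.5]
w7 10 191 [-25.2 -24.3 -23.3]
w7 12 268 [-25.1 -23.8  -0.8]
w7 14 386 [-24.5  -1.6   0.6]
w7 16 397 [-7.  -0.2  1. ]
w7 18 262 [-1.   0.1  1. ]
w7 20 130 [-64.9  -0.4   0.9]
[[  0   0   0  -1   0  -1   0   0   1   0   0   0   0   1  -1   0   0   0]
 [ -1   0   0   1   0 277   2   3   1   2   2   2  -1   0   0   1   0   0]
 [  0   0   0   5   5   4   3   5   4   5   3   4   5   5   4   0   0   1]
 [  0   8   8   6   6   6   5   4   4   5   4   5   4   6   5   6   8   1]
 [  8  10   9   8   8   6   5   5   3   4   6   6   6   6   8   9  10  11]
 [ 13 277  11   9   7   6   5   6   5   4   5   6   5   8  10  10  12  12]
 [ 13  14  16   9   9   8   5   6   6   6   5   6   6   7  10  11  14  14]
 [ 15  16  17  17   9   7   7   6   6   6   7   6   6   8  17  17  16  16]
 [ 15  18  18  18  20  19  19  19  19  21  19  20  19  20  19  19  18  16]
 [ 16  19  20  20  20  20  21  21  21  21  22  21  20  20  21  20  18  17]]
```

```bash
python3 -m handwheel '.072 -.004 .2 0 0 0 0;.072 -.004 .4 0 0 0 0;.072 -.004 .55 0 0 0 0;.072 -.004 .68 0 0 0 0;.072 -.004 .76 0 0 0 0;.072 -.004 .81 0 0 0 0;.072 -.004 .815 0 0 0 0;.072 -.004 .815 0 0 0 0' 40
python3 -m handwheel '0 0 0 0 0 0 -.3;0 0 0 0 0 0 -.6;0 0 0 0 0 0 -.8;0 0 0 0 0 0 -.9;0 0 0 0 0 0 -.9;0 0 0 0 0 0 -.9'
```

```text
time: 26.82
tcp_pos: [0.6719, -0.2919, 0.0149]
tool_rot: [-3.021, 0.095, 0.803]
force: [-0.1, 0.8, -0.3]
finger_gap: 0.0429
gripper_force: 0.0
time: 27.58
tcp_pos: [0.6711, -0.2916, 0.0138]
tool_rot: [-3.019, 0.095, 0.805]
force: [-0.4, -0.1, -0.4]
finger_gap: 0.0044
gripper_force: 0.0
```

```bash
cat > prof.py <<'E'
from h import *
import sys
def ridge(n,lo=.008):
    w=load(n); vv,uu=np.mgrid[0:384,0:512]; W=world(w,np.c_[uu.ravel(),vv.ravel()])
    m=(W[:,0]>.626)&(W[:,0]<.72)&(W[:,1]>-.34)&(W[:,1]<-.24)&(W[:,2]<.04)&(W[:,2]>lo); q=W[m]; print(len(q),q.min(0).round(3),q.max(0).round(3))
    for x in np.arange(.62,.72,.01):
        k=q[abs(q[:,0]-x)<.005]
        if len(k)>8: print(x.round(3),len(k),k[:,1].min().round(4),k[:,1].max().round(4),np.percentile(k[:,2],95).round(4))
E
python3 -m handwheel '0 0 0 0 0 0 0;0 0 0 0 0 0 0;0 0 -.1 0 0 0 0;0 0 -.3 0 0 0 0;0 0 -.5 0 0 0 0;0 0 -.5 0 0 0 0;0 0 -.5 0 0 0 0'
python3 - <<'E'
from prof import *
save('wrist','w10'); ridge('w10')
E
```

```text
time: 28.45
tcp_pos: [0.7203, -0.2945, 0.0995]
tool_rot: [-3.019, 0.095, 0.807]
force: [0.6, -0.5, -0.7]
finger_gap: 0.0424
gripper_force: 0.0
1177 [ 0.626 -0.312  0.008] [ 0.687 -0.24   0.034]
0.63 165 -0.3124 -0.2404 0.0332
0.64 133 -0.3017 -0.2805 0.031
0.65 179 -0.302 -0.2451 0.0299
0.66 209 -0.3024 -0.2402 0.0275
0.67 187 -0.3039 -0.2814 0.0258
0.68 246 -0.3042 -0.2823 0.0236
0.69 58 -0.3013 -0.2831 0.0222
```

```bash
python3 - <<'E'
from h import *
import json
def fingers(n,pos,rv):
    w=load(n); vv,uu=np.mgrid[0:384,0:512]; W=world(w,np.c_[uu.ravel(),vv.ravel()]); T=R.from_rotvec(rv).inv().apply(W-np.array(pos))*1000
    ok=(w['depth'].ravel()>0)&(abs(T[:,0])<25)&(abs(T[:,1])<60)&(T[:,2]>-80)&(T[:,2]<15); q=T[ok]
    for z0 in range(-60,15,5):
        k=q[(q[:,2]>=z0)&(q[:,2]<z0+5)]
        if len(k)>3: print(n,z0,len(k),'x',k[:,0].min().round(),k[:,0].max().round(),'y',np.percentile(k[:,1],[0,25,75,100]).round())
fingers('w8',[.6062,-.2819,.1393],[2.26,2.18,0]); fingers('w10',[.7203,-.2945,.0995],[-3.019,.095,.807])
E
```

```text
w8 -60 320 x -11.0 12.0 y [-16.  -8.   8.  15.]
w8 -55 322 x -8.0 12.0 y [-16.  -8.   6.  15.]
w8 -50 242 x 7.0 12.0 y [-16. -10.   9.  15.]
w8 -45 218 x 7.0 12.0 y [-16.  -9.   8.  15.]
w8 -40 110 x 7.0 12.0 y [-15.  -7.   6.  13.]
w10 -60 410 x -11.0 12.0 y [-35. -24.  23.  35.]
w10 -55 380 x -11.0 12.0 y [-35. -24.  23.  35.]
w10 -50 321 x -12.0 12.0 y [-35. -23.  23.  35.]
w10 -45 255 x -11.0 12.0 y [-33. -22.  22.  34.]
w10 -40 91 x -11.0 11.0 y [-28. -21.  21.  25.]
```

```bash
python3 - <<'E'
from h import *
for n,pos,rv in(('w8',[.6062,-.2819,.1393],[2.26,2.18,0]),('w10',[.7203,-.2945,.0995],[-3.019,.095,.807]),('w5',[.5213,-.1168,.1946],[-2.259,-2.179,.003]),('w7',[.5222,-.1757,.1417],[-2.261,-2.181,0])):
    w=load(n); vv,uu=np.mgrid[0:384,0:512]; W=world(w,np.c_[uu.ravel(),vv.ravel()]); T=R.from_rotvec(rv).inv().apply(W-np.array(pos))*1000
    ok=(w['depth'].ravel()>0)&(abs(T[:,0])<13)&(abs(T[:,1])<50)&(T[:,2]>-80)&(T[:,2]<0); q=T[ok]; print(n,np.histogram(q[:,2],np.arange(-60,0,3))[0], 'socket?' )
# state of placed sockets from w10-like top view
t=load('t3'); vv,uu=np.mgrid[0:384,0:512]; W=world(t,np.c_[uu.ravel(),vv.ravel()])
for nm,c,r,top in(('27',(.5225,-.1175),20,88),('18',(.5205,-.1755),14,76),('22',(.5195,-.234),17,82)):
    k=W[(np.hypot(W[:,0]-c[0],W[:,1]-c[1])<r/1000+.008)&(W[:,2]>.04)&(W[:,2]<.11)]; print(nm,len(k),((k.min(0)+k.max(0))/2)[:2].round(4),np.percentile(k[:,2],[80,95])*1000,'expect',top)
print(get_obs()['force'])
E
```

```text
w8 [184 202 205 156 137 134 113  71  12   0   0   0   0   0   0   0   0   0
   0] socket?
w10 [244 251 218 210 188 169 107  64   6   0   0   0   0   0   0   0   0   0
   0] socket?
w5 [292 274 254 230 182 126  22   0   0   0   0   0   0   0   0   0   0   0
   0] socket?
w7 [211 209 188 186 170 151 119 720 341 170 145 139 122 132 115 296 112  45
  48] socket?
27 204 [ 0.5216 -0.1193] [87.50162612 89.36741744] expect 88
18 105 [ 0.5199 -0.1764] [75.45879886 77.49178609] expect 76
22 87 [ 0.5197 -0.2306] [80.60453096 83.16442969] expect 82
[ 0.00146366  0.46840644 -0.40315915]
```

```bash
python3 - <<'E'
from h import *
for n in('w9','t3','top0'):
    t=load(n); vv,uu=np.mgrid[0:384,0:512]; W=world(t,np.c_[uu.ravel(),vv.ravel()]); W=W[(t['depth'].ravel()>0)&(W[:,2]<.2)]
    for y in(-.34,-.32,-.30,-.28,-.26,-.24): print(n,y,[(x,round(W[(abs(W[:,0]-x)<.01)&(abs(W[:,1]-y)<.01)][:,2].max(initial=-1)*1000)) for x in(.72,.74,.76,.78,.80,.82,.84,.86)])
s,c=T(30); d=np.array([1,-.0625]); d/=np.linalg.norm(d); X=[c*d[0],c*d[1],-s];Z=np.array([-s*d[0],-s*d[1],-c])
g=np.array([.672,-.292,.0138]); go2(g+.038*Z,X,Z)
E
```

```text
w9 -0.34 [(0.72, 2), (0.74, 2), (0.76, 200), (0.78, 14), (0.8, 13), (0.82, 28), (0.84, 93), (0.86, -1000)]
w9 -0.32 [(0.72, 2), (0.74, 197), (0.76, 200), (0.78, 200), (0.8, 51), (0.82, 51), (0.84, 91), (0.86, -1000)]
w9 -0.3 [(0.72, 2), (0.74, 13), (0.76, 14), (0.78, 2), (0.8, 55), (0.82, 54), (0.84, 56), (0.86, -1000)]
w9 -0.28 [(0.72, 2), (0.74, 14), (0.76, 200), (0.78, 200), (0.8, 56), (0.82, 71), (0.84, 70), (0.86, -1000)]
w9 -0.26 [(0.72, 13), (0.74, 14), (0.76, 196), (0.78, 200), (0.8, 71), (0.82, 71), (0.84, 69), (0.86, -1000)]
w9 -0.24 [(0.72, 4), (0.74, 30), (0.76, 35), (0.78, 13), (0.8, 68), (0.82, 77), (0.84, 79), (0.86, -1000)]
t3 -0.34 [(0.72, 4), (0.74, 4), (0.76, 4), (0.78, 15), (0.8, 14), (0.82, 27), (0.84, 96), (0.86, 94)]
t3 -0.32 [(0.72, 4), (0.74, 4), (0.76, 16), (0.78, 12), (0.8, 51), (0.82, 50), (0.84, 94), (0.86, 96)]
t3 -0.3 [(0.72, 3), (0.74, 15), (0.76, 16), (0.78, 4), (0.8, 54), (0.82, 57), (0.84, 65), (0.86, 83)]
t3 -0.28 [(0.72, 3), (0.74, 15), (0.76, 12), (0.78, 16), (0.8, 56), (0.82, 71), (0.84, 68), (0.86, 37)]
t3 -0.26 [(0.72, 18), (0.74, 15), (0.76, 13), (0.78, 17), (0.8, 72), (0.82, 70), (0.84, 68), (0.86, 65)]
t3 -0.24 [(0.72, 3), (0.74, 30), (0.76, 37), (0.78, 13), (0.8, 70), (0.82, 76), (0.84, 78), (0.86, 69)]
top0 -0.34 [(0.72, 4), (0.74, 3), (0.76, 10), (0.78, 15), (0.8, 13), (0.82, 28), (0.84, 95), (0.86, 93)]
top0 -0.32 [(0.72, 5), (0.74, 4), (0.76, 16), (0.78, 16), (0.8, 49), (0.82, 50), (0.84, 93), (0.86, 98)]
top0 -0.3 [(0.72, 3), (0.74, 18), (0.76, 16), (0.78, 3), (0.8, 54), (0.82, 55), (0.84, 71), (0.86, 84)]
top0 -0.28 [(0.72, 4), (0.74, 14), (0.76, 4), (0.78, 15), (0.8, 56), (0.82, 73), (0.84, 69), (0.86, 37)]
top0 -0.26 [(0.72, 14), (0.74, 14), (0.76, 14), (0.78, 16), (0.8, 71), (0.82, 71), (0.84, 69), (0.86, 64)]
top0 -0.24 [(0.72, 4), (0.74, 31), (0.76, 35), (0.78, 14), (0.8, 69), (0.82, 77), (0.84, 78), (0.86, 68)]
[0.006 0.003 0.676] [-0.0001  0.0001 -0.0001] 0.0
```

```bash
python3 -m handwheel '0 0 -.2 0 0 0 0;0 0 -.3 0 0 -.06 0;0 0 -.3 0 0 -.12 0;0 0 -.3 0 0 -.18 0;0 0 -.3 0 0 -.24 0;0 0 -.3 0 0 -.3 0;0 0 -.3 0 0 -.3 0;0 0 -.3 0 0 -.3 0;0 0 -.3 0 0 -.3 0;0 0 -.3 0 0 -.3 0;0 0 -.3 0 0 -.3 0;0 0 -.3 0 0 -.3 0' 
python3 - <<'E'
from h import *
s,c=T(35); d=np.array([1,-.0625]); d/=np.linalg.norm(d); X=np.array([-c*d[0],-c*d[1],s]);Z=np.array([-s*d[0],-s*d[1],-c])
g=np.array([.672,-.292,.0138]); print(get_obs()['joint_positions'].round(2)); print(g+.17*-Z); go2(g-.12*Z,X,Z); go2(g+.038*Z,X,Z)
E
```

```text
time: 30.0
tcp_pos: [0.7495, -0.2963, 0.1503]
tool_rot: [-1.644, -2.115, 0.405]
force: [-0.6, -0.0, 0.3]
finger_gap: 0.0427
gripper_force: 0.0
[-0.4   0.92  0.61 -0.19  2.1  -0.71]
[ 0.76931811 -0.29808238  0.15305585]
[-0.02   0.054  0.187] [ 0.0087  0.0118 -0.2002] 72.3
[ 0.    -0.011  0.974] [ 0.0087  0.0118 -0.2002] 72.3
```

```bash
python3 -m handwheel '-.02 .05 .05 .002 .003 -.05 0;-.02 .05 .1 .004 .006 -.1 0;-.02 .05 .15 .0065 .009 -.15 0;-.02 .05 .187 .0087 .0118 -.2 0;-.02 .05 .187 .0087 .0118 -.2 0;-.02 .05 .187 .0087 .0118 -.2 0;-.02 .05 .187 .0087 .0118 -.2 0;-.02 .05 .187 .0087 .0118 -.2 0;-.02 .05 .187 .0087 .0118 -.2 0' 
python3 - <<'E'
from h import *
s,c=T(35); d=np.array([1,-.0625]); d/=np.linalg.norm(d); X=np.array([-c*d[0],-c*d[1],s]);Z=np.array([-s*d[0],-s*d[1],-c])
g=np.array([.672,-.292,.0138]); print(get_obs()['joint_positions'].round(2)); go2(g+.038*Z,X,Z)
E
```

```text
time: 31.12
tcp_pos: [0.7409, -0.2967, 0.1142]
tool_rot: [-0.083, -2.532, -0.023]
force: [0.4, -0.2, 0.2]
finger_gap: 0.0426
gripper_force: 0.0
[-0.4   0.99  0.58 -0.23  2.13 -1.97]
[-0.003  0.002  0.799] [-0.0001  0.0004 -0.0005] 0.2
```

```bash
python3 -m handwheel '0 0 .2 0 0 0 0;0 0 .4 0 0 0 0;0 0 .55 0 0 0 0;0 0 .65 0 0 0 0;0 0 .72 0 0 0 0;0 0 .76 0 0 0 0;0 0 .78 0 0 0 0;0 0 .79 0 0 0 0;0 0 .79 0 0 0 0;0 0 .79 0 0 0 0' 60
python3 - <<'E'
from h import *
s,c=T(35); d=np.array([1,-.0625]); d/=np.linalg.norm(d); X=np.array([-c*d[0],-c*d[1],s]);Z=np.array([-s*d[0],-s*d[1],-c])
g=np.array([.672,-.292,.0138]); go2(g+.038*Z,X,Z)
w=save('wrist','w11'); vv,uu=np.mgrid[0:384,0:512]; W=world(w,np.c_[uu.ravel(),vv.ravel()]); p,r,o=obs(); q=r.inv().apply(W-p)*1000
ok=(w['depth'].ravel()>0)&(abs(q[:,0])<14)&(abs(q[:,1])>18)&(abs(q[:,1])<40)&(q[:,2]>-60)&(q[:,2]<-5); print(np.histogram(q[ok][:,2],np.arange(-60,0,4))[0]); k=ok&(q[:,2]>-42)&(q[:,2]<-37); print('tip world z',W[k][:,2].min(),W[k][:,0].min(),W[k][:,0].max())
E
```

```text
time: 32.38
tcp_pos: [0.6517, -0.2914, -0.0144]
tool_rot: [-0.079, -2.534, -0.023]
force: [-0.0, 0.7, 0.3]
finger_gap: 0.0425
gripper_force: 0.0
[-0.002  0.003  0.016] [-0.0002  0.0007 -0.0001] 0.3
[334 300 281 248 202  76   7   6 163 231 533 802 710  75]
tip world z 0.011143816069759949 0.6638647692523345 0.6851472554711361
```

```bash
python3 -m handwheel '0 0 .02 0 0 0 0;0 0 .032 0 0 0 0;0 0 .032 0 0 0 0' 60
python3 -m handwheel '0 0 0 0 0 0 -.3;0 0 0 0 0 0 -.5;0 0 0 0 0 0 -.7;0 0 0 0 0 0 -.85;0 0 0 0 0 0 -.85;0 0 0 0 0 0 -.85'
```

```text
time: 32.8
tcp_pos: [0.6472, -0.2909, -0.0206]
tool_rot: [-0.079, -2.532, -0.024]
force: [0.4, 0.1, -0.2]
finger_gap: 0.0428
gripper_force: 0.0
time: 33.55
tcp_pos: [0.6479, -0.2911, -0.0199]
tool_rot: [-0.079, -2.534, -0.023]
force: [1.2, -0.2, 1.3]
finger_gap: 0.0196
gripper_force: 58.6
```

```bash
python3 -m handwheel '.06 0 -.08 0 0 0 -.85;.2 0 -.29 0 0 0 -.85;.43 0 -.61 0 0 0 -.85;.43 0 -.61 0 0 0 -.85;.43 0 -.61 0 0 0 -.85;.43 0 -.61 0 0 0 -.85'
python3 - <<'E'
from h import *
go2([.62,-.29,.2],[0,1,0],[0,0,-1])
E
```

```text
time: 34.3
tcp_pos: [0.6454, -0.2902, 0.1262]
tool_rot: [-0.078, -2.529, -0.026]
force: [0.3, 0.7, -2.3]
finger_gap: 0.0199
gripper_force: 58.7
[ 0.316 -0.007 -0.229] [-0.0731 -0.078   0.2321] 92.0
```

```bash
python3 -m handwheel '.08 0 -.06 -.018 -.019 .058 -.85;.16 -.007 -.12 -.036 -.039 .116 -.85;.24 -.007 -.18 -.055 -.058 .174 -.85;.316 -.007 -.23 -.073 -.078 .232 -.85;.316 -.007 -.23 -.073 -.078 .232 -.85;.316 -.007 -.23 -.073 -.078 .232 -.85;.316 -.007 -.23 -.073 -.078 .232 -.85;.316 -.007 -.23 -.073 -.078 .232 -.85;.316 -.007 -.23 -.073 -.078 .232 -.85;.316 -.007 -.23 -.073 -.078 .232 -.85'
python3 - <<'E'
from h import *
s,c=T(50); print(get_obs()['joint_positions'].round(2)); go2([.53,-.29,.16],[c,0,-s],[-s,0,-c]); go2([.53,-.29,.16],[c*.99,-.17*c,-s],[-s*.99,.17*s,-c])
E
```

```text
time: 35.55
tcp_pos: [0.6193, -0.2893, 0.1999]
tool_rot: [-2.218, -2.223, 0.001]
force: [-0.5, -0.5, -1.5]
finger_gap: 0.0199
gripper_force: 58.9
[-0.55  0.19  1.46 -0.    1.49 -0.55]
[-0.003 -0.446  0.2  ] [ 0.1084 -0.1083  0.2329] 100.4
[-0.003 -0.446  0.2  ] [ 0.1199 -0.1009  0.2577] 108.6
```

```bash
python3 -m handwheel '0 -.1 0 .027 -.027 .058 -.85;0 -.2 0 .054 -.054 .116 -.85;0 -.3 0 .081 -.081 .175 -.85;0 -.446 0 .1084 -.1083 .233 -.85;0 -.446 .1 .1084 -.1083 .233 -.85;0 -.446 .2 .1084 -.1083 .233 -.85;0 -.446 .2 .1084 -.1083 .233 -.85;0 -.446 .2 .1084 -.1083 .233 -.85;0 -.446 .2 .1084 -.1083 .233 -.85;0 -.446 .2 .1084 -.1083 .233 -.85;0 -.446 .2 .1084 -.1083 .233 -.85;0 -.446 .2 .1084 -.1083 .233 -.85'
cat > hold.py <<'E'
from h import *
def held(ph,cam='top',n=None,box=((.40,.64),(-.36,-.22),(.06,.32))):
    w=save(cam,n); vv,uu=np.mgrid[0:384,0:512]; W=world(w,np.c_[uu.ravel(),vv.ravel()]); p,r,o=obs(); q=r.inv().apply(W-p)*1000
    print('joints',o['joint_positions'].round(2),'tcp',p.round(4))
    # points near pad plane (|tool y|<13), around tips
    ok=(w['depth'].ravel()>0)&(abs(q[:,1])<13)&(abs(q[:,0])<70)&(q[:,2]<40)&(q[:,2]>-100)
    return W[ok],q[ok]
E
python3 - <<'E'
from hold import *
for cam in('top','scene'):
    W,q=held(0,cam,'h1'+cam); print(cam,len(W)); i=np.argsort(-W[:,2])
    for a in i[:: max(1,len(i)//45)]: print(W[a].round(3),q[a].round(0))
E
```

```text
time: 37.05
tcp_pos: [0.5318, -0.2906, 0.162]
tool_rot: [2.849, -0.002, -1.322]
force: [-0.3, 0.3, -1.4]
finger_gap: 0.0195
gripper_force: 59.0
joints [-0.45  0.61  1.17 -0.4   2.13  1.04] tcp [ 0.5319 -0.2905  0.1625]
top 0
joints [-0.45  0.61  1.17 -0.4   2.13  1.05] tcp [ 0.532  -0.2905  0.1629]
scene 636
[ 0.594 -0.278  0.241] [-20. -13. -98.]
[ 0.596 -0.281  0.236] [-14. -10. -96.]
[ 0.598 -0.28   0.231] [-10. -10. -95.]
[ 0.605 -0.282  0.227] [ -2.  -9. -98.]
[ 0.586 -0.28   0.224] [-12. -11. -81.]
[ 0.609 -0.278  0.219] [  7. -13. -96.]
[ 0.576 -0.279  0.217] [-13. -12. -68.]
[ 0.575 -0.279  0.215] [-12. -11. -67.]
[ 0.576 -0.281  0.214] [-10. -10. -66.]
[ 0.569 -0.281  0.212] [-14.  -9. -61.]
[ 0.574 -0.282  0.211] [ -9.  -8. -63.]
[ 0.571 -0.278  0.209] [-10. -12. -59.]
[ 0.567 -0.279  0.207] [-12. -11. -55.]
[ 0.564 -0.289  0.205] [-12.  -2. -52.]
[ 0.599 -0.279  0.204] [ 11. -11. -78.]
[ 0.566 -0.292  0.204] [-10.   1. -52.]
[ 0.562 -0.284  0.203] [-11.  -6. -49.]
[ 0.566 -0.287  0.202] [ -8.  -3. -52.]
[ 0.554 -0.286  0.201] [-15.  -5. -41.]
[ 0.56  -0.303  0.2  ] [-11.  
[... 349 characters left out ...]
87] [ -2. -10. -35.]
[ 0.555 -0.298  0.184] [ -1.   7. -31.]
[ 0.561 -0.3    0.182] [  5.   9. -34.]
[ 0.557 -0.298  0.179] [  4.   8. -30.]
[ 0.556 -0.293  0.176] [  6.   3. -27.]
[ 0.558 -0.286  0.173] [  9.  -4. -26.]
[ 0.558 -0.286  0.171] [ 11.  -4. -25.]
[ 0.561 -0.3    0.168] [ 15.  10. -26.]
[ 0.572 -0.302  0.166] [ 23.  12. -33.]
[ 0.573 -0.301  0.164] [ 26.  11. -32.]
[ 0.561 -0.295  0.161] [ 21.   4. -21.]
[ 0.563 -0.296  0.158] [ 23.   6. -21.]
[ 0.562 -0.295  0.156] [ 25.   4. -19.]
[ 0.564 -0.287  0.153] [ 28.  -3. -18.]
[ 0.565 -0.293  0.15 ] [ 31.   2. -17.]
[ 0.571 -0.301  0.148] [ 36.  11. -21.]
[ 0.564 -0.296  0.146] [ 33.   6. -13.]
[ 0.57  -0.301  0.143] [ 40.  10. -16.]
```

```bash
cat > cyl.py <<'E'
from hold import *
from scipy.optimize import least_squares
def fit(n,g0,zlo,zhi,half=.03,deg0=15):
    w=load(n); vv,uu=np.mgrid[0:384,0:512]; W=world(w,np.c_[uu.ravel(),vv.ravel()]); 
    ok=(w['depth'].ravel()>0)&(W[:,2]>zlo)&(W[:,2]<zhi); t=np.tan(np.radians(deg0))
    ax0=np.array([g0[0],g0[1]])-(W[:,2:]-g0[2])*np.array([t,0]); ok&=np.hypot(*(W[:,:2]-ax0).T)<half/2; P=W[ok]
    def res(p):
        a=np.array([p[2],p[3],1.]);a/=np.linalg.norm(a); d=P-[p[0],p[1],g0[2]]; return np.linalg.norm(np.cross(d,a),axis=1)-.011
    s=least_squares(res,[g0[0],g0[1],-t,0],loss='soft_l1',f_scale=.002); a=np.array([s.x[2],s.x[3],1]); a/=np.linalg.norm(a)
    d=(P-[s.x[0],s.x[1],g0[2]]); al=d@a; 
    print(len(P),'axis pt',s.x[:2].round(4),'lean deg x,y',np.degrees(s.x[2:]).round(1),'along',np.percentile(al,[0,1,99,100]).round(4),'rms',np.sqrt(np.mean(s.fun**2)).round(4)); print(np.histogram(al,np.arange(-.08,.05,.005))); return np.array([*s.x[:2],g0[2]]),a
E
python3 - <<'E'
from cyl import *
fit('h1scene',(.567,-.291,.18),.10,.23)
w=load('h1scene'); print(-cv2.Rodrigues(w['rvec'])[0].T@w['tvec'].ravel())
E
```

```text
437 axis pt [ 0.5657 -0.2915] lean deg x,y [-18.1  -0.2] along [-0.0385 -0.0367  0.0258  0.0296] rms 0.0019
(array([  0,   0,   0,   0,   0,   0,   0,   0,  10,  31,  24,  29,  25,
        27,  26,  22,  26,  24,  29,  47, 106,  11,   0,   0,   0]), array([-8.0000000e-02, -7.5000000e-02, -7.0000000e-02, -6.5000000e-02,
       -6.0000000e-02, -5.5000000e-02, -5.0000000e-02, -4.5000000e-02,
       -4.0000000e-02, -3.5000000e-02, -3.0000000e-02, -2.5000000e-02,
       -2.0000000e-02, -1.5000000e-02, -1.0000000e-02, -5.0000000e-03,
        6.9388939e-17,  5.0000000e-03,  1.0000000e-02,  1.5000000e-02,
        2.0000000e-02,  2.5000000e-02,  3.0000000e-02,  3.5000000e-02,
        4.0000000e-02,  4.5000000e-02]))
[-0.02249384 -0.64021967  0.53833483]
```

```bash
python3 - <<'E'
from h import *
s,c=T(58); go2([.474,-.2915,.095],[c,0,-s],[-s,0,-c])
E
```

```text
[0.071 0.005 0.44 ] [ 0.0001 -0.023  -0.0004] 8.3
```

```bash
python3 -m handwheel '.07 .005 .15 0 -.012 0 -.85;.07 .005 .3 0 -.023 0 -.85;.07 .005 .44 0 -.023 0 -.85;.07 .005 .44 0 -.023 0 -.85;.07 .005 .44 0 -.023 0 -.85;.07 .005 .44 0 -.023 0 -.85'
python3 - <<'E'
from cyl import *
held(0,'scene','h2'); p=obs()[0]; a0,a=fit('h2',(p[0]+.034,p[1]-.001,p[2]+.018),p[2]-.02,p[2]+.07,deg0=10)
E
```

```text
time: 37.9
tcp_pos: [0.4753, -0.2922, 0.0967]
tool_rot: [2.747, -0.005, -1.517]
force: [-0.3, -0.1, -0.8]
finger_gap: 0.0195
gripper_force: 59.1
joints [-0.47  0.66  1.29 -0.46  2.1   1.07] tcp [ 0.4751 -0.2921  0.0965]
427 axis pt [ 0.5101 -0.2936] lean deg x,y [-10.   -0.7] along [-0.0375 -0.0363  0.0195  0.0199] rms 0.0018
(array([  0,   0,   0,   0,   0,   0,   0,   0,  17,  27,  25,  24,  31,
        27,  26,  26,  25,  35,  64, 100,   0,   0,   0,   0,   0]), array([-8.0000000e-02, -7.5000000e-02, -7.0000000e-02, -6.5000000e-02,
       -6.0000000e-02, -5.5000000e-02, -5.0000000e-02, -4.5000000e-02,
       -4.0000000e-02, -3.5000000e-02, -3.0000000e-02, -2.5000000e-02,
       -2.0000000e-02, -1.5000000e-02, -1.0000000e-02, -5.0000000e-03,
        6.9388939e-17,  5.0000000e-03,  1.0000000e-02,  1.5000000e-02,
        2.0000000e-02,  2.5000000e-02,  3.0000000e-02,  3.5000000e-02,
        4.0000000e-02,  4.5000000e-02]))
```

```bash
python3 -m handwheel '.06 0 .04 0 0 0 -.85;.12 0 .075 0 0 0 -.85;.17 0 .106 0 0 0 -.85;.2 0 .125 0 0 0 -.85;.2 0 .125 0 0 0 -.85;.2 0 .125 0 0 0 -.85'
python3 -m handwheel '.03 0 .02 0 0 0 -.85;.05 0 .03 0 0 0 -.85;.065 0 .04 0 0 0 -.85;.075 0 .047 0 0 0 -.85;.075 0 .047 0 0 0 -.85'
python3 - <<'E'
from cyl import *
held(0,'scene','h3'); p=obs()[0]; a0,a=fit('h3',(p[0]+.034,p[1]-.001,p[2]+.018),.034,p[2]+.07,deg0=10); print(a0+a*(.0199-.062))
E
```

```text
time: 38.7
tcp_pos: [0.474, -0.292, 0.0483]
tool_rot: [2.746, -0.005, -1.522]
force: [-0.2, 0.3, -1.0]
finger_gap: 0.0198
gripper_force: 59.1
time: 39.33
tcp_pos: [0.4743, -0.292, 0.0352]
tool_rot: [2.742, -0.009, -1.528]
force: [-0.8, 2.3, 13.2]
finger_gap: 0.0197
gripper_force: 60.0
joints [-0.47  0.74  1.29 -0.44  2.04  1.11] tcp [ 0.4743 -0.292   0.0352]
280 axis pt [ 0.5098 -0.2931] lean deg x,y [-11.4  -1.3] along [-0.0175 -0.0169  0.0194  0.0208] rms 0.0021
(array([ 0,  0,  0,  0,  0,  0,  0,  0,  0,  0,  0,  0, 13, 29, 23, 20, 24,
       33, 55, 82,  1,  0,  0,  0,  0]), array([-8.0000000e-02, -7.5000000e-02, -7.0000000e-02, -6.5000000e-02,
       -6.0000000e-02, -5.5000000e-02, -5.0000000e-02, -4.5000000e-02,
       -4.0000000e-02, -3.5000000e-02, -3.0000000e-02, -2.5000000e-02,
       -2.0000000e-02, -1.5000000e-02, -1.0000000e-02, -5.0000000e-03,
        6.9388939e-17,  5.0000000e-03,  1.0000000e-02,  1.5000000e-02,
        2.0000000e-02,  2.5000000e-02,  3.0000000e-02,  3.5000000e-02,
        4.0000000e-02,  4.5000000e-02]))
[ 0.51805483 -0.2921904   0.01194925]
```

```bash
python3 -m handwheel '-.015 0 .003 0 0 0 -.85;-.018 0 .008 0 0 0 -.85;-.008 0 .013 0 0 0 -.85;-.008 0 .013 0 0 0 -.85;.004 0 .02 0 0 0 -.85;.004 0 .02 0 0 0 -.85'
```

```text
time: 40.12
tcp_pos: [0.4731, -0.2922, 0.035]
tool_rot: [2.743, -0.011, -1.524]
force: [3.4, 3.0, 21.8]
finger_gap: 0.0193
gripper_force: 60.7
```

```bash
python3 -m handwheel '-.015 0 -.009 0 0 0 -.85;-.015 0 -.009 0 0 0 -.85;-.015 0 -.009 0 0 0 -.6;-.015 0 -.009 0 0 0 -.4;-.015 0 -.009 0 0 0 -.2;-.015 0 -.009 0 0 0 0;-.015 0 -.009 0 0 0 0'
python3 - <<'E'
from cyl import *
held(0,'scene','h4'); a0,a=fit('h4',(.516,-.2925,.05),.034,.09,deg0=3,half=.034); print(a0-a*(.05-.008))
E
```

```text
time: 41.0
tcp_pos: [0.4703, -0.2919, 0.0305]
tool_rot: [2.745, -0.005, -1.524]
force: [-0.1, 0.2, 0.1]
finger_gap: 0.0429
gripper_force: 0.0
joints [-0.47  0.73  1.3  -0.44  2.03  1.11] tcp [ 0.4704 -0.2919  0.0306]
256 axis pt [ 0.5159 -0.2952] lean deg x,y [-2.6 -3.1] along [-0.0153 -0.0152  0.0222  0.0224] rms 0.0019
(array([ 0,  0,  0,  0,  0,  0,  0,  0,  0,  0,  0,  0,  5, 23, 24, 22, 26,
       26, 42, 54, 34,  0,  0,  0,  0]), array([-8.0000000e-02, -7.5000000e-02, -7.0000000e-02, -6.5000000e-02,
       -6.0000000e-02, -5.5000000e-02, -5.0000000e-02, -4.5000000e-02,
       -4.0000000e-02, -3.5000000e-02, -3.0000000e-02, -2.5000000e-02,
       -2.0000000e-02, -1.5000000e-02, -1.0000000e-02, -5.0000000e-03,
        6.9388939e-17,  5.0000000e-03,  1.0000000e-02,  1.5000000e-02,
        2.0000000e-02,  2.5000000e-02,  3.0000000e-02,  3.5000000e-02,
        4.0000000e-02,  4.5000000e-02]))
[ 0.51778542 -0.29290564  0.00810304]
```

```bash
python3 -m handwheel '0 0 -.1 0 0 0 .1;0 0 -.2 0 0 0 .1;0 0 -.4 0 0 0 .1;-.2 0 -.53 0 0 0 .1;-.5 0 -.7 0 0 0 .1;-.85 0 -.9 0 0 0 .1;-.85 0 -.93 0 0 0 .1;-.85 0 -.93 0 0 0 .1;-.85 0 -.93 0 0 0 .1'
python3 - <<'E'
from h import *
go2([.62,-.05,.4],[0,1,0],[0,0,-1]); go2([.45,-.1,.4],[0,1,0],[0,0,-1])
t=save('top','t4'); vv,uu=np.mgrid[0:384,0:512]; W=world(t,np.c_[uu.ravel(),vv.ravel()])
for nm,c,r,top in(('27',(.5225,-.1175),20,88),('18',(.5205,-.1755),14,76),('22',(.5195,-.234),17,82),('13',(.5165,-.2925),11,70)):
    k=W[(np.hypot(W[:,0]-c[0],W[:,1]-c[1])<r/1000+.008)&(W[:,2]>.036)&(W[:,2]<.11)]
    if len(k): print(nm,len(k),((k.min(0)+k.max(0))/2)[:2].round(4),np.percentile(k[:,2],[5,80,95])*1000,'expect',top)
E
```

```text
time: 42.18
tcp_pos: [0.538, -0.2912, 0.2716]
tool_rot: [2.745, -0.003, -1.527]
force: [-0.8, 0.8, -0.8]
finger_gap: 0.0468
gripper_force: 0.0
[-0.332 -1.206 -0.687] [-0.1258  0.126  -0.2267] 103.8
[-0.78  -0.954  0.035] [-0.1258  0.126  -0.2267] 103.8
27 207 [ 0.5217 -0.1192] [59.89398667 87.62985826 89.19742461] expect 88
```

```bash
python3 -m handwheel '-.3 -.1 -.2 -.03 .03 -.056 .1;-.4 -.2 -.25 -.06 .06 -.112 .1;-.5 -.35 -.2 -.095 .095 -.17 .1;-.57 -.456 -.28 -.126 .126 -.227 .1;-.57 -.456 -.28 -.126 .126 -.227 .1;-.57 -.456 -.28 -.126 .126 -.227 .1;-.57 -.456 -.28 -.126 .126 -.227 .1;-.57 -.456 -.28 -.126 .126 -.227 .1;-.57 -.456 -.28 -.126 .126 -.227 .1;-.57 -.456 -.28 -.126 .126 -.227 .1;-.57 -.456 -.28 -.126 .126 -.227 .1'
python3 - <<'E'
from h import *
for n in('wrist','scene'):
  t=save(n,'f'+n); vv,uu=np.mgrid[0:384,0:512]; W=world(t,np.c_[uu.ravel(),vv.ravel()])
  for nm,c,r,top in(('27',(.5225,-.1175),20,88),('18',(.5205,-.1755),14,76),('22',(.5195,-.234),17,82),('13',(.5165,-.2925),11,70)):
    d=np.hypot(W[:,0]-c[0],W[:,1]-c[1]); k=W[(d<r/1000+.008)&(W[:,2]>.036)&(W[:,2]<.11)]; kt=k[k[:,2]>top/1000-.004]; h=W[(d<.005)][:,2]*1000
    print(n,nm,len(k),len(kt),((kt.min(0)+kt.max(0))/2)[:2].round(4) if len(kt) else '',np.percentile(k[:,2],[5,80,95]).round(4)*1000,'expect',top,'centre z',np.percentile(h,[10,50,90]).round(1) if len(h) else '')
  for nm,c,h in(('glue',(.703,-.070),.03),):
    k=W[(np.hypot(W[:,0]-c[0],W[:,1]-c[1])<.05)&(W[:,2]>h)&(W[:,2]<.1)]; print(nm,len(k),np.median(k,0).round(3) if len(k) else '',k.max(0).round(3) if len(k) else '')
print(get_obs()['joint_positions'].round(2))
E
```

```text
time: 43.6
tcp_pos: [0.5247, -0.2004, 0.3977]
tool_rot: [-2.223, -2.22, 0.0]
force: [-0.2, 0.7, -0.1]
finger_gap: 0.0471
gripper_force: 0.0
wrist 27 468 239 [ 0.5214 -0.1191] [62.4 88.  89.1] expect 88 centre z [62.6 63.5 64.5]
wrist 18 227 118 [ 0.5202 -0.1761] [50.3 75.9 77.1] expect 76 centre z [50.4 51.6 52.6]
wrist 22 358 165 [ 0.5165 -0.2351] [49.  81.9 83.2] expect 82 centre z [56.3 57.6 58.5]
wrist 13 160 69 [ 0.515  -0.2921] [40.8 69.8 70.9] expect 70 centre z [44.4 45.9 47.4]
glue 292 [ 0.701 -0.072  0.059] [ 0.718 -0.055  0.087]
scene 27 256 79 [ 0.5268 -0.1214] [38.5 86.9 88.9] expect 88 centre z 
scene 18 342 87 [ 0.5186 -0.179 ] [38.4 73.9 76.2] expect 76 centre z 
scene 22 542 133 [ 0.5151 -0.237 ] [39.2 79.7 82.2] expect 82 centre z 
scene 13 262 76 [ 0.5139 -0.2944] [38.9 68.4 70.6] expect 70 centre z [62.6 66.5 71.1]
glue 209 [ 0.7   -0.077  0.05 ] [ 0.719 -0.059  0.086]
[-0.5  -0.14  1.47 -0.    1.81 -0.5 ]
```

```bash
python3 -c "
from rig import close_job; print(close_job())"
```

```text
the job is handed in; nothing more can be done
None
```

I handed in the job with all four sockets seated hex end up in their own pockets, at about 44 s of the 88 s limit. I knocked the smallest socket off the rail on the first try and recovered it. The depth images show every socket at its expected height and the glue bottle where it was, but I did not re-measure the ratchet; the arm passed behind the vice only once, high up, at the start.

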